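# Clear the jam at the wax-stick counting lane

### The arm

A 7-joint arm with a two-finger parallel gripper is mounted at the origin on the work surface. World frame = base frame: x ahead of the robot, y to its left, z up, the work surface at z = 0. Lengths are in m, angles in rad, forces in N, time in s.
With the tool pointing down it reaches from about 0.35 to 0.9 m from the base axis. Payload 8.1 kg.
Tool frame: the origin (TCP) lies at the very end of the fingers, on their centre line; the grasp point (between the pads) lies 19 mm behind it; z points along the fingers, y is the direction in which the jaws open and shut (so a half turn about z gives the same grasp; the last joint's range is limited). The gripper opens to 85 mm and grips with 20 to 120 N. Pads are 22 mm wide; open, the fingers measure 114 mm over their backs; the gripper's body (76 mm by 85 mm) begins 54 mm behind the grasp point. The pads swing forward as they close: fully open they stand 13 mm farther back than shut.
Start: joints at [1.236, 0.434, 0.025, 1.573, -0.012, 1.134, -0.075], TCP at [0.144, -0.608, 0.231] pointing down, gripper open.
Joint ranges: [-2.62, 2.62], [-0.44, 2.09], [-1.27, 1.32], [0.08, 2.57], [-1.32, 4.46], [0.12, 2], [-2.74, 2.74]. Speed limits (rad/s): [2.22, 2.22, 3.01, 3.01, 3.14, 3.14, 3.14].

### API

Orientations are given as a unit quaternion [w, x, y, z].
In Python, from rig import env, cams gives the robot as it stands.
- The arm moves only by the tool step_arm, never from a script. Its arguments are lists of equal length, an entry for each row: "slide": the shift along the world's x, y, z in m, a list of three; "twist": the turn about the world's z in degrees; "hand": the closure, from -1 (fully open) to 1 (shut), so that 0 is half open. A call has 1 to 12 rows; each row shifts and turns the pose as measured when the row begins; what a row does not reach is not made up. A row lasts 1/10 s, in which the tool goes at most 50 mm and 8.59 degrees, less where a joint would pass 70% of its speed; a pose out of reach is approached as far as the arm can. A call with a gripper value outside its range is refused whole. The fingers move at their own pace and stop on an object; the grip force is fixed at half the most. Time passes only in rows, so rows that do not move let the fingers close. It gives the time, the measured TCP pose, the force and the opening at its end, in the units of the state.
- env.sense(): the state, without advancing time (a new reading comes with each control period).
- cams.get_image(name): name is "scene" or "top" or "wrist"; returns a dict with "frame" (400x640x3 uint8, blue, green, red), "depth" (400x640 float32, m along the optical axis (not along the pixel's ray), 0 where there is no reading), "vfov" (degrees; the focal length in pixels is half the picture's height over the tangent of half this angle, whatever the lens; pixels are square), "cx", "cy" (the principal point, pixels), "position" and "attitude" of the camera in the world; the wrist camera has in their place "mount" (4x4, takes a point from camera to tool coordinates, whose origin is the TCP and whose axes are the flange's). Camera axes: x right, y down, z forward; pixel columns grow to the right and rows downward; lengths in m; the calibration is good to about 2 mm. The wrist camera is an equidistant fisheye: a pixel r from the principal point sees the ray r / f radians off the axis. A picture is of the moment at which its call begins: read the wrist's pose just before it.
- env.hand_in(): hands the job in, once; it reports no verdict.
The state is a dict: "time_s": time; "q": joint angles; "joint_vel": joint speeds; "tau": joint torques, N m; "eef_pos": TCP position; "tcp_rot": TCP orientation; "wrist_force": force on the tool from outside, world axes, zero at the start; "ft_torque": the same for the moment, N m; "grip_width": finger opening in m.
Only numpy, scipy, OpenCV 4.12 (cv2) and the standard library are available. Lean on these libraries where they do the work, as an engineer would, in place of code of your own. Each camera call takes 0.05 s, during which the arm holds its last target.

### The job

The wax-stick lane has jammed. Use the flat-blade scraper to pry up the snap-fit cover of the counter box at its notch, then lay the cover flat in the aluminium tray and put the scraper back on its rest. Stand every tipped wax stick upright on its flat foot in the lane, nib up, and only when all sticks in the lane are standing press the reset button (it is under the cover) fully home and let it go; leave the cover, scraper and all sticks in place, without disturbing the other things on the table.

Things in the scene. Friction and masses are not known exactly. Their poses are not given: they have to be found in the camera images.
- lane: Fixed lane: black rubber-topped plate 160 (x) x 560 (y) mm, 6 mm high, with bright aluminium edges flush along both long sides, no rails. Origin on the table under the standing line; own y along the lane, own x across it away from the robot. Plate x -85..+75 mm, ends y -280, +280. Stick origins belong within x -60..+55, y -265..+265. Sticks start about 113 mm apart.
- stick1: Dark red wax stick: square bar 40 x 40 x 105 mm with a round tapered nib 15 mm long (34 to 18 mm across) on one end, 0.12 to 0.22 kg. Origin on its long axis, 55 mm from the flat foot, 65 mm from the nib's end; own x points from foot to nib. At the start it lies on its side across the lane, nib away from the robot (within about 20 degrees); it may be absent.
- stick2: Dark red wax stick: square bar 40 x 40 x 105 mm with a round tapered nib 15 mm long (34 to 18 mm across) on one end, 0.12 to 0.22 kg. Origin on its long axis, 55 mm from the flat foot, 65 mm from the nib's end; own x points from foot to nib. At the start it lies on its side across the lane, nib away from the robot (within about 20 degrees); it may be absent.
- stick3: Dark red wax stick: square bar 40 x 40 x 105 mm with a round tapered nib 15 mm long (34 to 18 mm across) on one end, 0.12 to 0.22 kg. Origin on its long axis, 55 mm from the flat foot, 65 mm from the nib's end; own x points from foot to nib. At the start it lies on its side across the lane, nib away from the robot (within about 20 degrees); it may be absent.
- stick4: Dark red wax stick: square bar 40 x 40 x 105 mm with a round tapered nib 15 mm long (34 to 18 mm across) on one end, 0.12 to 0.22 kg. Origin on its long axis, 55 mm from the flat foot, 65 mm from the nib's end; own x points from foot to nib. At the start it lies on its side across the lane, nib away from the robot (within about 20 degrees); it may be absent.
- stick5: Dark red wax stick: square bar 40 x 40 x 105 mm with a round tapered nib 15 mm long (34 to 18 mm across) on one end, 0.12 to 0.22 kg. Origin on its long axis, 55 mm from the flat foot, 65 mm from the nib's end; own x points from foot to nib. At the start it stands upright in the lane on its foot; always present.
- counter: Fixed grey box 120 (x) x 50 (y) mm, top face 55 mm above the table. Origin at the centre of its underside, on the table; own x points away from the cover's notched end. The cover sits on top, centred. Under it: two 10 mm high ribs with spring detents (x -30..-10, y about +-20 mm), a 6 mm high stop rib at x +40, the reset button at x +16. Its 160 x 90 mm foot plate is look only.
- cover: Loose white snap-fit cap 96 (x) x 56 (y) x 16 mm, 60 g, top plate 5 mm, skirt 11 mm deep. Origin at the centre of its underside, own z up. Side detents near the notch click free when the notched edge is lifted 6 to 9 mm with about 4 to 8 N; that end then stays raised on them and the cap can be gripped over its 56 mm width from above (its sides overhang the box by 3 mm) and lifted off.
- cover_notch (a point): Middle of the upper edge of the notch, at the cover's -x end (robot side), 11 mm above the cover's underside. The notch is an opening 40 mm wide and 11 mm high in the end wall; below it is the box's top face, which extends 12 mm in front. A level blade can enter 18 mm beneath the top plate.
- scraper: Loose flat-blade scraper, 165 mm long, 0.13 kg: wooden handle 110 x 24 x 24 mm, flat steel blade 30 mm wide, 3 mm thick, in the handle's middle plane, standing out 55 mm. Origin at the handle's centre; own x towards the blade tip, own z up. Starts on its rest.
- blade_tip (a point): Middle of the blade's front edge, 110 mm ahead of the scraper's origin.
- rest: Fixed scraper rest: base plate 110 x 60 mm, two black cradles (12 mm thick, at x -43 and +43 mm), floors 30 mm above the table, side lips 7 mm high with 44 mm between them; fingers fit in the gap between the cradles. Origin on the table at its centre. The scraper lies along own x, blade to +x, its origin 42 mm above the rest's origin.
- tray: Fixed open aluminium tray 150 x 150 mm, 28 mm high, walls and floor 4 mm thick, empty at the start. Origin at the centre of its underside.
- reset_button (a joint): Travel of the black round reset button (24 mm across) on the counter box: 0 = out, 0.005 m = fully pressed; springs back. About 2 N to start, 5 N fully down.
- reset_top (a point): Centre of the reset button's top face, 9 mm above the counter box's top face when out.
- tin: Bystander: low round aluminium tin, 72 mm across, 34 mm high. Leave alone.
- jar: Bystander: jar 64 mm across, 55 mm high, behind the lane. Leave alone.
- wax_block: Bystander: pale wax block 60 x 110 x 45 mm behind the lane. Leave alone.
- cup: Bystander: steel cup 80 mm across, 90 mm high. Leave alone.
There are look-alikes about, which are no part of the job. What is shaped like the stick1 but orange or turquoise is not meant.

How it is judged:
By the outcome, as a careful person would: the job done as asked, in the order asked, and still so for the second after the job is handed in, with the robot touching nothing.
Of stick1, stick2, stick3, stick4 only 2 to 4 are there at a start; the rules pass over those that are not, and their reading is None.
At some moment in a run one of stick1, stick2, stick3, stick4 may be knocked a few centimetres aside while the robot is not near it.
It also fails if it takes over 210 s, if anything falls off the work surface, if the arm or the gripper's body presses on something with over 40 N, if the wrist force passes 120 N, or if a joint passes its speed limit or range.

## Working session

There is one attempt and no reset: what is moved stays moved. The work goes in short steps, Python scripts to look and compute and a tool call to move; the robot and the scene stay as the last step left them, time stands still between calls to the robot, and variables do not carry over. Pictures are saved under pics/ and viewed, and the job is handed in when it is done.

Besides the shell and the picture viewer there is one more tool, called as name(argument=value, ...) on one line, values as JSON. step_arm: Moves the arm, as the interface text tells. Its arguments: {"type":"object","properties":{"slide":{"type":"array","items":{"type":"array","items":{"type":"number"}}},"twist":{"type":"array","items":{"type":"number"}},"hand":{"type":"array","items":{"type":"number"}}},"required":["slide","twist","hand"]}

```bash
ls; mkdir -p pics
cat > h.py <<'E'
import numpy as np, cv2
from rig import env, cams
def grab(n,tag):
    s=env.sense(); d=cams.get_image(n); cv2.imwrite(f'pics/{tag}.png',d['frame']); d['s']=s
    import pickle; pickle.dump(d,open(f'pics/{tag}.pkl','wb')); return d
E
python3 - <<'E'
from h import *
for n in ['scene','top','wrist']:
    d=grab(n,n+'0'); print(n,{k:v for k,v in d.items() if k not in('frame','depth','s')}, (d['depth']>0).mean())
print(env.sense())
E
```

```text
pics
scene {'vfov': 55.007925165494655, 'cx': 316.66039950749837, 'cy': 200.56333678212957, 'position': array([ 0.98120685, -0.64330911,  0.95605202]), 'attitude': array([-0.35949863,  0.88777105,  0.26392619, -0.1138695 ])} 0.9958203125
top {'vfov': 57.540451730438846, 'cx': 316.606126380172, 'cy': 198.18657811497837, 'position': array([0.42371458, 0.05932695, 1.26116009]), 'attitude': array([-0.03527201,  0.71506098, -0.69805739,  0.01263192])} 0.99603515625
wrist {'vfov': 65.70646984690485, 'cx': 318.84077827510424, 'cy': 201.56520414899876, 'mount': array([[-2.63354048e-04, -9.46430773e-01, -3.22906679e-01,
         8.34194786e-02],
       [ 9.99999837e-01, -4.12654184e-04,  3.93905179e-04,
         1.46623166e-03],
       [-5.06052775e-04, -3.22906523e-01,  9.46430727e-01,
        -1.42227008e-01],
       [ 0.00000000e+00,  0.00000000e+00,  0.00000000e+00,
         1.00000000e+00]])} 0.9959375
{'time_s': 0.15, 'q': array([ 1.23640949,  0.43505294,  0.02500116,  1.57387876, -0.01161919,
        1.13399985, -0.07510274]), 'joint_vel': array([ 0.00125212, -0.0014853 , -0.00084735, -0.00301161,  0.00054029,
       -0.00052924,  0.00038329]), 'tau': array([ 2.12752740e-03, -6.70872545e+01,  1.02628771e+00, -3.16443443e+01,
        1.57454365e-02,  9.03365028e-03, -9.65906497e-05]), 'eef_pos': array([ 0.14343156, -0.60792912,  0.23071637]), 'tcp_rot': array([-5.84585485e-04,  9.93297703e-01,  1.15582513e-01, -1.19968047e-04]), 'wrist_force': array([ 0.02620864,  0.03526462, -0.45612013]), 'ft_torque': array([-0.05952179, -0.02110002, -0.01567127]), 'grip_width': 0.08564321060732134}
```

```bash
cat >> h.py <<'E'
from scipy.spatial.transform import Rotation as R
import pickle
def load(tag): return pickle.load(open(f'pics/{tag}.pkl','rb'))
def rq(q): q=np.array(q); return R.from_quat(q[[1,2,3,0]]).as_matrix()
def campose(d):
    if 'mount' in d:
        s=d['s']; Rt=rq(s['tcp_rot']); M=np.array(d['mount'])
        return Rt@M[:3,:3], Rt@M[:3,3]+s['eef_pos']
    return rq(d['attitude']), np.array(d['position'])
def foc(d): return 200/np.tan(np.radians(d['vfov'])/2)
def rays(d,uv):
    uv=np.atleast_2d(np.asarray(uv,float)); f=foc(d)
    x=(uv[:,0]-d['cx'])/f; y=(uv[:,1]-d['cy'])/f
    if 'mount' in d:
        r=np.hypot(x,y)+1e-12; s=np.sin(r)/r
        v=np.stack([x*s,y*s,np.cos(r)],1)
    else: v=np.stack([x,y,np.ones_like(x)],1)
    Rc,p=campose(d); return p, v@Rc.T, v
def onplane(d,uv,z):
    p,v,_=rays(d,uv); t=(z-p[2])/v[:,2]; return p+v*t[:,None]
def tri(d1,uv1,d2,uv2):
    p1,v1,_=rays(d1,uv1);p2,v2,_=rays(d2,uv2);o=[]
    for a,b in zip(v1,v2):
        a=a/np.linalg.norm(a);b=b/np.linalg.norm(b)
        t=np.linalg.lstsq(np.stack([a,-b],1),p2-p1,rcond=None)[0]
        q1=p1+a*t[0];q2=p2+b*t[1]; o.append(np.r_[(q1+q2)/2,np.linalg.norm(q1-q2)])
    return np.array(o)
def depthpt(d,uv):
    p,v,vc=rays(d,uv); uvi=np.round(np.atleast_2d(uv)).astype(int)
    z=d['depth'][uvi[:,1],uvi[:,0]]; return p+v*(z/vc[:,2])[:,None]
def proj(d,P):
    Rc,p=campose(d); c=(np.atleast_2d(P)-p)@Rc; f=foc(d)
    if 'mount' in d:
        rr=np.hypot(c[:,0],c[:,1])+1e-12; th=np.arctan2(rr,c[:,2]); return np.stack([d['cx']+f*th*c[:,0]/rr,d['cy']+f*th*c[:,1]/rr],1)
    return np.stack([d['cx']+f*c[:,0]/c[:,2],d['cy']+f*c[:,1]/c[:,2]],1)
def yaw(s=None):
    s=s or env.sense(); m=rq(s['tcp_rot']); return np.degrees(np.arctan2(m[1,1],m[0,1])) # dir of tool y
E
python3 - <<'E'
from h import *
d=load('top0')
np.set_printoptions(precision=3,suppress=True)
for n,uv,z in [('lane TL',(247,145),0),('laneTR',(408,151),0),('laneBL',(246,189),0),('lane BR',(408,195),0),('stickA',(293,167),.04),('stickB',(395,173),.04),('stand',(360,172),.1),('tray',(256,225),.0),('rest',(348,221),.05),('tip',(374,217),.042),('cover',(462,184),.07),('tin',(307,221),.034),('orange',(413,224),.04)]:
    print(n,onplane(d,uv,z),depthpt(d,uv))
print(yaw(), env.sense()['tcp_rot'])
E
```

```text
lane TL [[0.691 0.351 0.   ]] [[ 0.692  0.352 -0.001]]
laneTR [[ 0.68  -0.213  0.   ]] [[ 0.681 -0.213 -0.002]]
laneBL [[0.535 0.349 0.   ]] [[0.535 0.348 0.004]]
lane BR [[ 0.527 -0.214  0.   ]] [[ 0.527 -0.215 -0.003]]
stickA [[0.61  0.182 0.04 ]] [[0.609 0.182 0.047]]
stickB [[ 0.597 -0.161  0.04 ]] [[ 0.597 -0.161  0.042]]
stand [[ 0.589 -0.039  0.1  ]] [[ 0.585 -0.037  0.127]]
tray [[0.411 0.309 0.   ]] [[ 0.411  0.309 -0.001]]
rest [[ 0.432 -0.007  0.05 ]] [[ 0.432 -0.007  0.054]]
tip [[ 0.448 -0.093  0.042]] [[ 0.449 -0.099 -0.003]]
cover [[ 0.561 -0.373  0.07 ]] [[ 0.561 -0.372  0.071]]
tin [[0.429 0.13  0.034]] [[0.429 0.13  0.029]]
orange [[ 0.428 -0.223  0.04 ]] [[ 0.428 -0.222  0.042]]
-76.7255518451415 [-0.001  0.993  0.116 -0.   ]
```

step_arm(slide=[[0.037,0.02,0.003],[0.037,0.02,0.003],[0.037,0.02,0.003],[0.037,0.02,0.003],[0.037,0.02,0.003],[0.037,0.02,0.003],[0.037,0.02,0.003],[0.037,0.02,0.003],[0.037,0.02,0.003],[0.037,0.02,0.003],[0.037,0.02,0.003],[0,0,0]], twist=[-1.2,-1.2,-1.2,-1.2,-1.2,-1.2,-1.2,-1.2,-1.2,-1.2,-1.2,0], hand=[-1,-1,-1,-1,-1,-1,-1,-1,-1,-1,-1,-1])

```text
time_s: 1.35
eef_pos: [0.5596, -0.3742, 0.2609]
tcp_rot: [-0.004, 1.0, -0.008, -0.003]
wrist_force: [1.0, 1.0, 0.2]
grip_width: 0.0852
```

Run:
```python
from h import *
d=grab('wrist','w1'); print(d['s']['eef_pos'],yaw(),d['s']['q'])
```

```text
[ 0.55963444 -0.37423497  0.26090936] -91.02922306350075 [ 0.53310682  0.50335141 -0.03285625  1.38531226  0.01164787  1.26214356
 -1.08561482]
```

```bash
cat >> h.py <<'E'
def quad(d,mask,near):
    m=(mask.astype(np.uint8))*255
    cs,_=cv2.findContours(m,cv2.RETR_EXTERNAL,cv2.CHAIN_APPROX_NONE)
    best=min([c for c in cs if cv2.contourArea(c)>40],key=lambda c:np.linalg.norm(c.reshape(-1,2).mean(0)-near))
    return best.reshape(-1,2).astype(float)
def rect(d,c,z):
    P=onplane(d,c,z)[:,:2]; r=cv2.minAreaRect((P*1000).astype(np.float32)); return r
E
python3 - <<'E'
from h import *
np.set_printoptions(precision=4,suppress=True)
w=load('w1'); t=load('top0')
res={}
for n,d,near in [('w',w,(323,171)),('t',t,(462,184))]:
    f=d['frame'].astype(int); m=(f.min(2)>190)
    c=quad(d,m,near); res[n]=c; print(n,cv2.contourArea(c.astype(np.float32)),c.mean(0))
    for z in (.066,.071,.076): print(z,rect(d,c,z))
    print(np.median(depthpt(d,c[::3])[:,2]), depthpt(d,[c.mean(0)]))
    x0=int(near[0]-70);y0=int(near[1]-90)
    cv2.imwrite(f'pics/cz_{n}.png',cv2.resize(d['frame'][max(y0,0):y0+160,x0:x0+140],None,fx=4,fy=3.7,interpolation=cv2.INTER_CUBIC))
cm=lambda c: np.array([(c.min(0)+c.max(0))/2])
M=lambda c:(lambda m:np.array([[m['m10']/m['m00'],m['m01']/m['m00']]]))(cv2.moments(c.astype(np.float32)))
print(tri(w,M(res['w']),t,M(res['t'])))
E
```

```text
w 3943.0 [321.2891 171.207 ]
0.066 ((561.1661376953125, -376.5945739746094), (56.15351486206055, 96.04197692871094), 83.27701568603516)
0.071 ((562.39892578125, -376.6166687011719), (55.319480895996094, 94.61550903320312), 83.2770004272461)
0.076 ((563.6315307617188, -376.6387023925781), (54.4854850769043, 93.18913269042969), 83.27694702148438)
0.07075398615069686 [[ 0.5641 -0.3769  0.0702]]
t 489.5 [462.2697 184.191 ]
0.066 ((561.6873168945312, -374.54779052734375), (59.193058013916016, 97.7074203491211), 83.77426147460938)
0.071 ((561.110107421875, -372.7326965332031), (58.945411682128906, 97.29863739013672), 83.77426147460938)
0.076 ((560.5328369140625, -370.9176330566406), (58.697784423828125, 96.88983917236328), 83.77423095703125)
0.06886772625134374 [[ 0.5604 -0.3731  0.0709]]
[[ 0.5618 -0.3771  0.0602  0.    ]]
```

step_arm(slide=[[-0.011,0.031,-0.003],[-0.011,0.031,-0.003],[-0.011,0.031,-0.003],[-0.011,0.031,-0.003],[-0.011,0.031,-0.003],[-0.011,0.031,-0.003],[-0.011,0.031,-0.003],[-0.011,0.031,-0.003],[-0.011,0.031,-0.003],[-0.011,0.031,-0.003],[-0.011,0.031,-0.003],[0,0,0]], twist=[8.2,8.2,8.2,8.2,8.2,8.2,8.2,8.2,8.2,8.2,8.2,0], hand=[-1,-1,-1,-1,-1,-1,-1,-1,-1,-1,-1,-1])

```text
time_s: 2.6
eef_pos: [0.4184, -0.037, 0.2227]
tcp_rot: [0.005, 0.694, 0.72, -0.009]
wrist_force: [0.1, -0.4, -0.2]
grip_width: 0.0857
```

Run:
```python
from h import *
d=grab('wrist','w2'); print(d['s']['eef_pos'],yaw(),d['s']['q'])
```

```text
[ 0.41835979 -0.03698266  0.22272265] 1.7391316586382946 [ 0.39980797  0.15317378 -0.50650774  2.01585543  0.11036572  1.00143437
 -0.12554891]
```

Run:
```python
from h import *
np.set_printoptions(precision=4,suppress=True)
w=load('w2'); t=load('top0')
hsv=cv2.cvtColor(w['frame'],cv2.COLOR_BGR2HSV)
m=(hsv[...,0]<16)&(hsv[...,1]>130)&(hsv[...,2]>90); m[:50]=0
c=quad(w,m,(337,120)); print(cv2.contourArea(c.astype(np.float32)),c.min(0),c.max(0))
print(rect(w,c,.054)); print(depthpt(w,[(334,90),(336,120),(339,150),(341,190),(344,215),(307,85),(316,160),(360,160)]))
# blade
f=w['frame'].astype(int); m2=(f.min(2)>150)&(np.abs(f[...,0]-f[...,1])<40)
c2=quad(w,m2,(343,200)); print(cv2.contourArea(c2.astype(np.float32)),c2.min(0),c2.max(0)); print(rect(w,c2,.0435))
cv2.imwrite('pics/cz2.png',cv2.resize(w['frame'][60:235,290:390],None,fx=4,fy=4,interpolation=cv2.INTER_CUBIC)[:600+100])
ht=cv2.cvtColor(t['frame'],cv2.COLOR_BGR2HSV)
mt=(ht[...,0]<16)&(ht[...,1]>110)&(ht[...,2]>90); ct=quad(t,mt,(340,221)); print(ct.min(0),ct.max(0),rect(t,ct,.054))
M=lambda c:(lambda m:np.array([[m['m10']/m['m00'],m['m01']/m['m00']]]))(cv2.moments(c.astype(np.float32)))
print(tri(w,M(c),t,M(ct)))
```

```text
1991.5 [320.  71.] [351. 171.]
((431.89154052734375, 19.754398345947266), (22.347095489501953, 101.6120376586914), 9.647278785705566)
[[ 0.4295  0.0517  0.0537]
 [ 0.4328  0.0218  0.0535]
 [ 0.4372 -0.0085  0.0544]
 [ 0.4426 -0.0548  0.042 ]
 [ 0.4477 -0.0837  0.0431]
 [ 0.4021  0.0562  0.0359]
 [ 0.4142 -0.0237  0.0365]
 [ 0.4618 -0.0217  0.0365]]
461.0 [413. 260.] [444. 309.]
((568.9475708007812, -177.73072814941406), (19.654951095581055, 93.69424438476562), 29.611730575561523)
[324. 216.] [355. 226.] ((431.2947998046875, 21.993942260742188), (23.867868423461914, 102.24302673339844), 8.84119701385498)
[[0.4309 0.0223 0.0766 0.0002]]
```

step_arm(slide=[[0.008,0.0175,-0.02],[0.0085,0.0175,-0.02],[0,0,-0.04],[0,0,-0.03],[0,0,0]], twist=[4,4,0,0,0], hand=[-1,-1,-1,-1,-1])

```text
time_s: 3.15
eef_pos: [0.4387, -0.0118, 0.1109]
tcp_rot: [0.01, 0.65, 0.76, -0.008]
wrist_force: [-0.4, -0.2, 0.5]
grip_width: 0.0853
```

Run:
```python
from h import *
d=grab('wrist','w3'); print(d['s']['eef_pos'],yaw(),d['s']['q'])
print(proj(d,[[.435,-.002,.054]]))
hsv=cv2.cvtColor(d['frame'],cv2.COLOR_BGR2HSV)
m=(hsv[...,0]<16)&(hsv[...,1]>130)&(hsv[...,2]>90); 
c=quad(d,m,(330,100)); print(c.min(0),c.max(0),rect(d,c,.054))
```

```text
[ 0.43870978 -0.01180655  0.11094032] 8.883112728053632 [ 0.28999139  0.33955278 -0.49788924  2.12476094  0.27748342  0.73594792
 -0.2365959 ]
[[315.18032309 204.49109252]]
[299.  94.] [333. 242.] ((432.16656494140625, 20.23052978515625), (22.577472686767578, 102.55966186523438), 9.575098991394043)
```

step_arm(slide=[[-0.003,0.01,-0.005],[0,0,-0.03],[0,0,-0.03],[0,0,-0.015],[0,0,-0.004],[0,0,0]], twist=[0.7,0,0,0,0,0], hand=[-1,-1,-1,-1,-1,-1])

```text
time_s: 3.8
eef_pos: [0.4433, -0.002, 0.0338]
tcp_rot: [0.016, 0.648, 0.761, -0.003]
wrist_force: [-1.0, 0.3, 0.1]
grip_width: 0.0853
```

step_arm(slide=[[-0.007,0.0,-0.005],[0,0,-0.003],[0,0,0],[0,0,0]], twist=[0,0,0,0], hand=[-1,-1,-1,-1])

```text
time_s: 4.2
eef_pos: [0.4379, -0.0019, 0.0284]
tcp_rot: [0.019, 0.648, 0.761, -0.002]
wrist_force: [0.5, 0.5, 0.6]
grip_width: 0.0851
```

Run:
```python
from h import *
s=env.sense();print(s['eef_pos'],yaw(),s['q'],rq(s['tcp_rot'])[:,2],s['joint_vel'])
```

```text
[ 0.43790563 -0.00191803  0.02837013] 9.173819700743445 [ 0.17032705  0.4687112  -0.39906771  2.22126876  0.44126112  0.50359849
 -0.41786152] [ 0.0266041  -0.02664796 -0.9992908 ] [ 0.00181993 -0.00540004 -0.0009835  -0.00386001  0.00162675  0.00050566
  0.00055534]
```

step_arm(slide=[[-0.002,0.0,-0.005],[0,0,0],[0,0,0],[0,0,0],[0,0,0],[0,0,0],[0,0,0],[0,0,0]], twist=[0.4,0,0,0,0,0,0,0], hand=[-1,-1,1,1,1,1,1,1])

```text
time_s: 5.0
eef_pos: [0.4362, -0.002, 0.0236]
tcp_rot: [0.019, 0.646, 0.763, -0.001]
wrist_force: [-0.3, 0.4, -1.4]
grip_width: 0.0231
```

Run:
```python
from h import *
s=env.sense();print(s['eef_pos'],yaw(),s['grip_width'],rq(s['tcp_rot'])[:,2],s['wrist_force'],s['ft_torque'])
```

```text
[ 0.43622467 -0.00199398  0.02364094] 9.574515066723105 0.023120077115430758 [ 0.02765864 -0.0266432  -0.9992623 ] [-0.27006993  0.35564828 -1.41366854] [-0.05497069  0.0602795  -0.03211898]
```

step_arm(slide=[[0,0,0.01],[0,0,0.02],[0,0,0.025],[0,0,0.025],[0,0,0.02],[0,0,0]], twist=[0,0,0,0,0,0], hand=[1,1,1,1,1,1])

```text
time_s: 5.6
eef_pos: [0.4342, -0.0013, 0.1293]
tcp_rot: [0.018, 0.645, 0.764, -0.002]
wrist_force: [1.0, 0.0, -2.1]
grip_width: 0.0232
```

step_arm(slide=[[-0.004,-0.034,0.0],[-0.004,-0.034,0.0],[-0.004,-0.034,0.0],[-0.004,-0.034,0.0],[-0.004,-0.034,0.0],[-0.004,-0.034,0.0],[-0.004,-0.034,0.0],[-0.004,-0.034,0.0],[-0.004,-0.034,0.0],[-0.004,-0.034,0.0],[0,0,0]], twist=[7.4,7.4,7.4,7.4,7.4,7.4,7.4,7.4,7.4,7.4,0], hand=[1,1,1,1,1,1,1,1,1,1,1])

```text
time_s: 6.7
eef_pos: [0.3871, -0.3514, 0.127]
tcp_rot: [0.012, 0.026, 1.0, 0.012]
wrist_force: [-0.5, 0.4, -0.9]
grip_width: 0.0232
```

Run:
```python
from h import *
d=grab('wrist','w4');s=d['s'];print(s['eef_pos'],yaw(),s['grip_width'],rq(s['tcp_rot'])[:,2],s['q'])
grab('scene','s4')
```

```text
[ 0.38708052 -0.35136864  0.12698253] 86.97102308932782 0.02320022838556176 [ 0.02553269  0.02354951 -0.99939657] [ 1.19994766  0.49338873 -0.73333531  1.90375156  0.37812413  0.88331376
  1.80485884]
```

```bash
cat > scr.py <<'E'
from h import *
np.set_printoptions(precision=4,suppress=True)
def scr(w,sc):
    hsv=cv2.cvtColor(w['frame'],cv2.COLOR_BGR2HSV)
    m=((hsv[...,0]<14)&(hsv[...,1]>110)&(hsv[...,1]<215)&(hsv[...,2]>70)).astype(np.uint8)
    n,l,st,ce=cv2.connectedComponentsWithStats(m); i=l[200,320]; mm=(l==i)
    mm=cv2.erode(mm.astype(np.uint8),np.ones((9,9)))>0
    v,u=np.nonzero(mm); P=depthpt(w,np.stack([u,v],1)); 
    ok=(np.abs(P[:,2]-np.median(P[:,2]))<.012); P=P[ok]
    c=P.mean(0); U,S,V=np.linalg.svd(P-c,full_matrices=False); a=V[0]*np.sign(V[0]@[1,0,0]); 
    n=V[2]*np.sign(V[2,2])
    print('handle top c',c,'axis',a,'yaw',np.degrees(np.arctan2(a[1],a[0])),'pitch',np.degrees(np.arcsin(a[2])),'n',n)
    return c,a,n
if __name__=='__main__':
    import sys
    w=load(sys.argv[1]); s=load(sys.argv[2])
    c,a,n=scr(w,s)
    f=s['frame']; x,y=int(sys.argv[3]),int(sys.argv[4])
    cv2.imwrite('pics/z_'+sys.argv[2]+'.png',cv2.resize(f[y-50:y+50,x-60:x+60],None,fx=6,fy=6,interpolation=cv2.INTER_CUBIC))
E
python3 scr.py w4 s4 215 275
```

```text
handle top c [ 0.353  -0.3513  0.1571] axis [ 0.9985 -0.0537 -0.0037] yaw -3.0789207407024954 pitch -0.21342202744223757 n [ 0.0033 -0.0083  1.    ]
```

Run:
```python
from h import *
np.set_printoptions(precision=4,suppress=True)
s=load('s4')
print(onplane(s,[(214.2,280)],.145), onplane(s,[(219.2,315.8),(235.7,300.8)],.071),depthpt(s,[(212,277),(240,320)]))
e=env.sense()['eef_pos']; a=np.array([.9985,-.0537]); print('pred tip',e[:2]+a*.092)
```

```text
[[ 0.4751 -0.3528  0.145 ]] [[ 0.513  -0.3958  0.071 ]
 [ 0.5196 -0.3417  0.071 ]] [[ 0.464  -0.3493  0.1445]
 [ 0.5649 -0.3763  0.0725]]
pred tip [ 0.4801 -0.3515]
```

step_arm(slide=[[0.006,-0.005,0],[0.0,0.0,-0.02],[0.0,0,-0.02],[0,0,-0.02],[0,0,-0.01],[0,0,0]], twist=[-3.7,0,0,0,0,0], hand=[1,1,1,1,1,1])

```text
time_s: 7.4
eef_pos: [0.3963, -0.3431, 0.0554]
tcp_rot: [0.013, 0.059, 0.998, 0.014]
wrist_force: [0.2, -0.2, -1.4]
grip_width: 0.0234
```

```bash
python3 - <<'E'
from h import *
d=grab('wrist','w5');s=d['s'];print(s['eef_pos'],yaw(),s['grip_width'],rq(s['tcp_rot'])[:,2],s['q'])
grab('scene','s5')
E
python3 scr.py w5 s5 215 300
```

```text
[ 0.39628212 -0.34306441  0.0553529 ] 83.31710937451932 0.023402652490641843 [ 0.02733554  0.02659714 -0.99927242] [ 1.10940352  0.58451286 -0.64913798  1.9653988   0.46104436  0.73554683
  1.64902532]
handle top c [ 0.3613 -0.3406  0.0855] axis [ 0.9934 -0.1149 -0.0039] yaw -6.596353066802599 pitch -0.223588177023796 n [ 0.0027 -0.0106  0.9999]
```

Run:
```python
from h import *
np.set_printoptions(precision=4,suppress=True)
s=load('s5')
t=onplane(s,[(222.5,296.7)],.0737)[0]; e=onplane(s,[(219.2,316.2),(235.7,300.5)],.071).mean(0)
a=np.array([.993,-.117]); n=np.array([.117,.993])
print(t,e,'along',(e-t)[:2]@a,'lat',(e-t)[:2]@n)
p=env.sense()['eef_pos'][:2]+.092*a; e2=np.array([.5147,-.371]); print(p,'wrist-based along',(e2-p)@a,'lat',(e2-p)@n)
```

```text
[ 0.4842 -0.3524  0.0737] [ 0.5164 -0.3688  0.071 ] along 0.03382393119780429 lat -0.012541389420091498
[ 0.4884 -0.3546] wrist-based along 0.02804468217467376 lat -0.013185523597554535
```

step_arm(slide=[[-0.0015,-0.013,0],[0,0,-0.007],[0,0,-0.006],[0,0,0]], twist=[0,0,0,0], hand=[1,1,1,1])

```text
time_s: 7.9
eef_pos: [0.3967, -0.3597, 0.0452]
tcp_rot: [0.015, 0.059, 0.998, 0.012]
wrist_force: [0.7, 0.2, -0.5]
grip_width: 0.023
```

```bash
python3 - <<'E'
from h import *
d=grab('wrist','w6');s=d['s'];print(s['eef_pos'],yaw(),s['grip_width'],rq(s['tcp_rot'])[:,2])
grab('scene','s6')
E
python3 scr.py w6 s6 215 300
```

```text
[ 0.39668126 -0.35970153  0.04519537] 83.2179381367007 0.02295699066740166 [ 0.03222619  0.02177406 -0.9992434 ]
handle top c [ 0.3608 -0.3568  0.0751] axis [ 0.9939 -0.1099  0.0011] yaw -6.310510899903657 pitch 0.06298373644807063 n [-0.0016 -0.0049  1.    ]
```

Run:
```python
from h import *
np.set_printoptions(precision=4,suppress=True)
s=load('s6')
t=onplane(s,[(218.7,303.7)],.0631)[0]; e=onplane(s,[(219.2,316.2),(235.7,300.5)],.071).mean(0)
a=np.array([.993,-.117]); n=np.array([.117,.993])
print(t,e,'along',(e-t)[:2]@a,'lat',(e-t)[:2]@n)
p=env.sense()['eef_pos'][:2]+.092*a; e2=np.array([.5147,-.371]); print(p,'wrist-based along',(e2-p)@a,'lat',(e2-p)@n)
```

```text
[ 0.4841 -0.3693  0.0631] [ 0.5164 -0.3688  0.071 ] along 0.03197042661587551 lat 0.004275649022256835
[ 0.4883 -0.3702] wrist-based along 0.0262752790317446 lat 0.0022962279667236725
```

step_arm(slide=[[0.0003,0.003,-0.0025],[0.01,-0.0012,0],[0.008,-0.001,0],[0,0,0]], twist=[0,0,0,0], hand=[1,1,1,1])

```text
time_s: 8.4
eef_pos: [0.4175, -0.3581, 0.0435]
tcp_rot: [0.016, 0.059, 0.998, 0.012]
wrist_force: [-0.2, 0.2, -1.2]
grip_width: 0.0233
```

```bash
python3 - <<'E'
from h import *
d=grab('wrist','w7');s=d['s'];print(s['eef_pos'],yaw(),s['grip_width'],rq(s['tcp_rot'])[:,2])
grab('scene','s7')
E
python3 scr.py w7 s7 225 310
```

```text
[ 0.41754574 -0.35805527  0.04345194] 83.27792416721779 0.023343246704102046 [ 0.03347523  0.02167469 -0.99920449]
handle top c [ 0.3816 -0.3554  0.0733] axis [ 0.9932 -0.1165  0.0032] yaw -6.690956558771912 pitch 0.18326858914038563 n [-0.004  -0.0063  1.    ]
```

step_arm(slide=[[0.007,-0.0008,0],[0.006,-0.0007,0],[0.005,-0.0006,0],[0,0,0]], twist=[0,0,0,0], hand=[1,1,1,1])

```text
time_s: 8.9
eef_pos: [0.4356, -0.3605, 0.0432]
tcp_rot: [0.015, 0.059, 0.998, 0.012]
wrist_force: [0.3, 1.1, -1.7]
grip_width: 0.0231
```

```bash
python3 - <<'E'
from h import *
d=grab('wrist','w8');s=d['s'];print(s['eef_pos'],yaw(),s['wrist_force'],s['ft_torque'],rq(s['tcp_rot'])[:,2])
grab('scene','s8')
E
python3 scr.py w8 s8 225 310
```

```text
[ 0.43561059 -0.36049631  0.04324744] 83.23525731633777 [ 0.30795439  1.06742789 -1.74186027] [0.00721424 0.06255866 0.03722262] [ 0.03212052  0.02172173 -0.99924794]
handle top c [ 0.4005 -0.3579  0.0732] axis [ 0.9936 -0.1133  0.0015] yaw -6.50376786619343 pitch 0.08836952165236478 n [-0.0023 -0.0065  1.    ]
```

step_arm(slide=[[0.003,-0.0003,0],[0,0,0.003],[0,0,0.003],[0,0,0.002],[0,0,0]], twist=[0,0,0,0,0], hand=[1,1,1,1,1])

```text
time_s: 9.5
eef_pos: [0.4364, -0.3606, 0.0511]
tcp_rot: [0.014, 0.06, 0.998, 0.012]
wrist_force: [-0.3, -0.3, -1.1]
grip_width: 0.0227
```

```bash
python3 - <<'E'
from h import *
d=grab('wrist','w9');s=d['s'];print(s['eef_pos'],yaw(),s['wrist_force'],s['ft_torque'],rq(s['tcp_rot'])[:,2])
d=grab('scene','s9'); print(depthpt(d,[(223,310),(229,317),(238,311),(245,322),(250,316)])[:,2])
E
python3 scr.py w9 s9 225 310
```

```text
[ 0.43643322 -0.36058317  0.05105744] 83.1840817544152 [-0.32295344 -0.29424041 -1.13944201] [-0.03798273  0.01031859 -0.04396977] [ 0.02909518  0.02269442 -0.99931899]
[0.07615658 0.07582486 0.07430673 0.06992779 0.07142105]
handle top c [ 0.4013 -0.3579  0.0811] axis [ 0.9925 -0.122  -0.0019] yaw -7.008162240317296 pitch -0.10736390128384518 n [ 0.0009 -0.0079  1.    ]
```

Run:
```python
from h import *
np.set_printoptions(precision=4,suppress=True)
for n in ['s8','s9']:
    d=load(n); print(depthpt(d,[(223,310),(229,317),(238,311),(245,322),(250,316)])[:,2])
```

```text
[0.0625 0.0708 0.0697 0.0708 0.0744]
[0.0762 0.0758 0.0743 0.0699 0.0714]
```

step_arm(slide=[[0,0,0.002],[0,0,0.002],[0,0,0.002],[0,0,0.001],[0,0,0]], twist=[0,0,0,0,0], hand=[1,1,1,1,1])

```text
time_s: 10.1
eef_pos: [0.4368, -0.3608, 0.0591]
tcp_rot: [0.014, 0.06, 0.998, 0.012]
wrist_force: [-0.1, -0.5, -1.7]
grip_width: 0.0229
```

```bash
python3 - <<'E'
from h import *
np.set_printoptions(precision=4,suppress=True)
d=grab('wrist','w10');s=d['s'];print(s['eef_pos'],yaw(),s['wrist_force'],s['ft_torque'],rq(s['tcp_rot'])[:,2])
d=grab('scene','s10'); print(depthpt(d,[(223,310),(229,317),(238,311),(245,322),(250,316)])[:,2])
E
python3 scr.py w10 s10 225 310
```

```text
[ 0.4368 -0.3608  0.0591] 83.19175265033961 [-0.0925 -0.4817 -1.696 ] [0.0037 0.033  0.009 ] [ 0.0301  0.022  -0.9993]
[0.084  0.081  0.0801 0.0722 0.0764]
handle top c [ 0.4022 -0.3582  0.0891] axis [ 0.9914 -0.1307 -0.0013] yaw -7.5072686731016836 pitch -0.0755828889825992 n [ 0.0005 -0.0065  1.    ]
```

step_arm(slide=[[0,0,-0.003],[0,0,-0.003],[0,0,0]], twist=[0,0,0], hand=[1,1,1])

```text
time_s: 10.5
eef_pos: [0.4366, -0.3607, 0.0522]
tcp_rot: [0.014, 0.06, 0.998, 0.012]
wrist_force: [0.4, 0.4, -0.8]
grip_width: 0.0231
```

Run:
```python
from h import *
np.set_printoptions(precision=4,suppress=True)
s=env.sense();print(s['eef_pos'],s['wrist_force'])
d=grab('scene','s11'); print(depthpt(d,[(223,310),(229,317),(238,311),(245,322),(250,316)])[:,2])
cv2.imwrite('pics/z_s11.png',cv2.resize(d['frame'][260:360,165:285],None,fx=6,fy=6,interpolation=cv2.INTER_CUBIC))
```

```text
[ 0.4366 -0.3607  0.0522] [ 0.4401  0.4219 -0.8488]
[0.0777 0.0766 0.0788 0.0758 0.0799]
```

step_arm(slide=[[0,0,-0.003],[0,0,-0.002],[0,0,0]], twist=[0,0,0], hand=[1,1,1])

```text
time_s: 10.85
eef_pos: [0.4367, -0.3607, 0.0468]
tcp_rot: [0.014, 0.06, 0.998, 0.012]
wrist_force: [-0.4, 0.4, -1.0]
grip_width: 0.0234
```

Run:
```python
from h import *
np.set_printoptions(precision=4,suppress=True)
s=env.sense();print(s['eef_pos'],s['wrist_force'])
d=grab('scene','s12'); print(depthpt(d,[(223,310),(229,317),(238,311),(245,322),(250,316)])[:,2])
cv2.imwrite('pics/z_s12.png',cv2.resize(d['frame'][260:360,165:285],None,fx=6,fy=6,interpolation=cv2.INTER_CUBIC))
```

```text
[ 0.4367 -0.3607  0.0468] [-0.3955  0.3784 -1.0004]
[0.0744 0.0741 0.0768 0.0771 0.08  ]
```

step_arm(slide=[[-0.006,0.0007,-0.001],[-0.01,0.0012,0],[-0.015,0.0018,0],[-0.02,0.0023,0],[-0.02,0.0023,0.02],[0,0,0]], twist=[0,0,0,0,0,0], hand=[1,1,1,1,1,1])

```text
time_s: 11.5
eef_pos: [0.3596, -0.3509, 0.0658]
tcp_rot: [0.013, 0.059, 0.998, 0.012]
wrist_force: [0.6, -0.7, -1.3]
grip_width: 0.0235
```

Run:
```python
from h import *
np.set_printoptions(precision=4,suppress=True)
s=env.sense();print(s['eef_pos'],s['wrist_force'],yaw(),rq(s['tcp_rot'])[:,2])
d=grab('scene','s13'); print(depthpt(d,[(223,310),(229,317),(238,311),(245,322),(250,316)])[:,2])
cv2.imwrite('pics/z_s13.png',cv2.resize(d['frame'][250:360,165:285],None,fx=5,fy=5,interpolation=cv2.INTER_CUBIC))
```

```text
[ 0.3596 -0.3509  0.0658] [ 0.5845 -0.731  -1.3286] 83.20510811535884 [ 0.0276  0.0232 -0.9994]
[0.0737 0.0729 0.0784 0.077  0.0799]
```

step_arm(slide=[[0.007,0.032,0.03],[0.007,0.034,0.03],[0.007,0.034,0],[0.007,0.034,0],[0.007,0.034,0],[0.007,0.034,0],[0.007,0.034,0],[0.007,0.034,0],[0.007,0.034,0],[0.007,0.034,0],[0,0,0]], twist=[-7.3,-7.3,-7.3,-7.3,-7.3,-7.3,-7.3,-7.3,-7.3,-7.3,0], hand=[1,1,1,1,1,1,1,1,1,1,1])

```text
time_s: 12.65
eef_pos: [0.4334, -0.0025, 0.1252]
tcp_rot: [0.023, 0.659, 0.752, 0.005]
wrist_force: [-0.1, 0.2, -1.3]
grip_width: 0.0232
```

Run:
```python
from h import *
np.set_printoptions(precision=4,suppress=True)
d=grab('wrist','w14');s=d['s'];print(s['eef_pos'],s['wrist_force'],yaw(),rq(s['tcp_rot'])[:,2],s['q'])
import scr
hsv=cv2.cvtColor(d['frame'],cv2.COLOR_BGR2HSV)
c,a,n=scr.scr(d,None)
print('yaw blade', np.degrees(np.arctan2(a[1],a[0])))
```

```text
[ 0.4334 -0.0025  0.1252] [-0.0942  0.1631 -1.3122] 7.76664035215203 [ 0.0412 -0.0223 -0.9989] [ 0.2845  0.2892 -0.5078  2.1502  0.2591  0.7175 -0.2653]
handle top c [0.4282 0.0306 0.1552] axis [ 0.1258 -0.9921  0.0011] yaw -82.77513324849686 pitch 0.06577213499922063 n [-0.0293 -0.0026  0.9996]
yaw blade -82.77513324849686
```

step_arm(slide=[[0.0,0.0,-0.02],[0,0,-0.02],[0,0,-0.02],[0,0,-0.012],[0,0,0]], twist=[2,0,0,0,0], hand=[1,1,1,1,1])

```text
time_s: 13.2
eef_pos: [0.4327, -0.0086, 0.05]
tcp_rot: [0.023, 0.641, 0.767, 0.004]
wrist_force: [0.3, -0.9, -1.7]
grip_width: 0.0235
```

Run:
```python
from h import *
np.set_printoptions(precision=4,suppress=True)
d=grab('wrist','w15');s=d['s'];print(s['eef_pos'],s['wrist_force'],yaw(),rq(s['tcp_rot'])[:,2])
import scr; scr.scr(d,None)
```

```text
[ 0.4327 -0.0086  0.05  ] [ 0.2893 -0.8695 -1.6629] 10.229115656329713 [ 0.0416 -0.0234 -0.9989]
handle top c [0.4259 0.0244 0.0799] axis [ 0.1703 -0.9854  0.0042] yaw -80.19218181525973 pitch 0.24210963147397577 n [-0.0276 -0.0005  0.9996]
```

step_arm(slide=[[0.004,0.0066,0.0],[0,0,-0.01],[0,0,-0.008],[0,0,0]], twist=[-0.4,0,0,0], hand=[1,1,1,1])

```text
time_s: 13.65
eef_pos: [0.439, -0.0025, 0.033]
tcp_rot: [0.025, 0.644, 0.764, 0.006]
wrist_force: [-0.6, 0.6, -1.2]
grip_width: 0.0232
```

Run:
```python
from h import *
np.set_printoptions(precision=4,suppress=True)
d=grab('wrist','w16');s=d['s'];print(s['eef_pos'],s['wrist_force'],yaw(),rq(s['tcp_rot'])[:,2])
import scr; scr.scr(d,None)
```

```text
[ 0.439  -0.0025  0.033 ] [-0.6266  0.5954 -1.1822] 9.770052797717563 [ 0.0458 -0.0238 -0.9987]
handle top c [0.4327 0.0303 0.0629] axis [ 0.1608 -0.987   0.0054] yaw -80.74531175120647 pitch 0.30957073319461953 n [-0.0327  0.0001  0.9995]
```

step_arm(slide=[[-0.002,0.0,-0.004],[0,0,-0.004],[0,0,-0.001],[0,0,0]], twist=[0,0,0,0], hand=[1,1,1,1])

```text
time_s: 14.1
eef_pos: [0.437, -0.0025, 0.0238]
tcp_rot: [0.025, 0.644, 0.764, 0.006]
wrist_force: [0.6, 0.1, -0.3]
grip_width: 0.0232
```

Run:
```python
from h import *
np.set_printoptions(precision=4,suppress=True)
d=grab('wrist','w17');s=d['s'];print(s['eef_pos'],s['wrist_force'],yaw(),rq(s['tcp_rot'])[:,2])
import scr; scr.scr(d,None)
```

```text
[ 0.437  -0.0025  0.0238] [ 0.6434  0.0645 -0.2762] 9.784496803319323 [ 0.0463 -0.024  -0.9986]
handle top c [0.4307 0.029  0.0537] axis [ 0.1615 -0.9868  0.0059] yaw -80.70393431143096 pitch 0.33596166871863836 n [-0.035   0.0002  0.9994]
```

step_arm(slide=[[0,0,0],[0,0,0],[0,0,0],[0,0,0],[0,0,0.02],[0,0,0.03],[0,0,0.03],[0,0,0.03],[0,0,0]], twist=[0,0,0,0,0,0,0,0,0], hand=[-1,-1,-1,-1,-1,-1,-1,-1,-1])

```text
time_s: 15.05
eef_pos: [0.4362, -0.0019, 0.1378]
tcp_rot: [0.025, 0.644, 0.765, 0.005]
wrist_force: [-0.2, 0.2, -0.0]
grip_width: 0.0856
```

Run:
```python
from h import *
np.set_printoptions(precision=4,suppress=True)
d=grab('wrist','w18');s=d['s'];print(s['eef_pos'],s['wrist_force'],yaw(),rq(s['tcp_rot'])[:,2],s['q'])
```

```text
[ 0.4362 -0.0019  0.1378] [-0.191   0.1561 -0.0284] 9.831015888602177 [ 0.0446 -0.0232 -0.9987] [ 0.3088  0.275  -0.5354  2.1309  0.2522  0.7493 -0.219 ]
```

step_arm(slide=[[0.009,-0.031,0.02],[0.009,-0.034,0.02],[0.009,-0.034,0.01],[0.009,-0.034,0],[0.009,-0.034,0],[0.009,-0.034,0],[0.009,-0.034,0],[0.009,-0.034,0],[0.009,-0.034,0],[0.009,-0.034,0],[0.009,-0.034,0],[0,0,0]], twist=[6.7,6.7,6.7,6.7,6.7,6.7,6.7,6.7,6.7,6.7,6.7,0], hand=[-1,-1,-1,-1,-1,-1,-1,-1,-1,-1,-1,-1])

```text
time_s: 16.3
eef_pos: [0.5287, -0.3873, 0.1715]
tcp_rot: [0.009, 0.03, 0.999, 0.017]
wrist_force: [-0.3, -0.1, -0.9]
grip_width: 0.0853
```

Run:
```python
from h import *
np.set_printoptions(precision=4,suppress=True)
d=grab('wrist','w19');s=d['s'];print(s['eef_pos'],s['wrist_force'],yaw(),rq(s['tcp_rot'])[:,2],s['q'])
```

```text
[ 0.5287 -0.3873  0.1715] [-0.3388 -0.0987 -0.8712] 86.55242166300397 [ 0.0185  0.0329 -0.9993] [ 0.9899  0.6318 -0.6747  1.5183  0.3781  1.1293  1.7612]
```

```bash
cat > cov.py <<'E'
from h import *
np.set_printoptions(precision=4,suppress=True)
def cov(d,near):
    f=d['frame'].astype(int); m=((f.min(2)>185)).astype(np.uint8)
    n,l,st,ce=cv2.connectedComponentsWithStats(m); i=l[near[1],near[0]]; mm=(l==i).astype(np.uint8)
    v,u=np.nonzero(cv2.erode(mm,np.ones((5,5)))); P=depthpt(d,np.stack([u,v],1))
    A=np.c_[P[:,:2],np.ones(len(P))]; k=np.linalg.lstsq(A,P[:,2],rcond=None)[0]
    # edge contour on the fitted plane
    c,_=cv2.findContours(mm,cv2.RETR_EXTERNAL,cv2.CHAIN_APPROX_NONE); c=max(c,key=len).reshape(-1,2)
    p,r,_=rays(d,c); t=(k[0]*p[0]+k[1]*p[1]+k[2]-p[2])/(r[:,2]-k[0]*r[:,0]-k[1]*r[:,1]); Q=p+r*t[:,None]
    R_=cv2.minAreaRect((Q[:,:2]*1000).astype(np.float32)); cx=np.array(R_[0])/1000
    print('rect',R_,'z',k[:2]@cx+k[2],'slope',k[:2], 'box',cv2.boxPoints(R_).tolist())
    return R_,k
if __name__=='__main__':
    import sys; cov(load(sys.argv[1]),(int(sys.argv[2]),int(sys.argv[3])))
E
python3 cov.py w19 328 230; python3 cov.py s13 239 322
```

```text
rect ((558.5640258789062, -381.31396484375), (58.27973556518555, 101.68221282958984), 83.00582122802734) z 0.07563586535492967 slope [-0.0705  0.179 ] box [[504.5529479980469, -404.046142578125], [605.4784545898438, -416.4278564453125], [612.5750732421875, -358.581787109375], [511.64959716796875, -346.2000732421875]]
rect ((503.94189453125, -353.94146728515625), (83.74140167236328, 415.7438049316406), 65.72623443603516) z 0.006783337843434767 slope [ 0.647  -1.3122] box [[297.2347106933594, -306.6549377441406], [676.2232666015625, -477.5659484863281], [710.6490478515625, -401.2279968261719], [331.6605224609375, -230.31698608398438]]
```

Run:
```python
from h import *
np.set_printoptions(precision=4,suppress=True)
d=load('w19'); cv2.imwrite('pics/z19.png',cv2.resize(d['frame'][120:300,250:400],None,fx=4,fy=3.3,interpolation=cv2.INTER_CUBIC))
print(depthpt(d,[(300,182),(330,184),(357,186),(300,230),(330,230),(355,230),(300,272),(330,275),(350,277),(333,170),(333,140)]))
```

```text
[[ 0.513  -0.3998  0.0704]
 [ 0.5151 -0.3758  0.0747]
 [ 0.5165 -0.3548  0.0803]
 [ 0.5555 -0.4032  0.071 ]
 [ 0.5549 -0.3777  0.0763]
 [ 0.5541 -0.3572  0.0815]
 [ 0.5981 -0.4069  0.0709]
 [ 0.5997 -0.3797  0.0769]
 [ 0.6007 -0.3621  0.0811]
 [ 0.5088 -0.3715  0.0546]
 [ 0.4907 -0.3665  0.0021]]
```

step_arm(slide=[[0.015,0.004,-0.01],[0.013,0.004,-0.015],[0,0,-0.02],[0,0,-0.015],[0,0,0]], twist=[-1.8,-1.7,0,0,0], hand=[-1,-1,-1,-1,-1])

```text
time_s: 16.85
eef_pos: [0.5562, -0.3694, 0.1044]
tcp_rot: [0.006, 0.063, 0.998, 0.02]
wrist_force: [-0.6, 0.5, 0.4]
grip_width: 0.0853
```

Run:
```python
from h import *
np.set_printoptions(precision=4,suppress=True)
d=grab('wrist','w20');s=d['s'];print(s['eef_pos'],s['wrist_force'],yaw(),rq(s['tcp_rot'])[:,2],s['q'])
```

```text
[ 0.5562 -0.3694  0.1044] [-0.5974  0.4754  0.4286] 82.81375571130393 [ 0.015   0.0385 -0.9991] [ 0.9122  0.711  -0.6274  1.5473  0.4145  1.027   1.6305]
```

```bash
python3 cov.py w20 305 230
python3 - <<'E'
from h import *
np.set_printoptions(precision=4,suppress=True)
d=load('w20'); print(depthpt(d,[(257,172),(342,172),(268,296),(342,299),(300,230)]))
E
```

```text
rect ((559.643798828125, -380.9451904296875), (56.46640396118164, 102.69329071044922), 83.47434997558594) z 0.07571522930236044 slope [-0.067   0.2461] box [[505.4211730957031, -403.1600341796875], [607.4491577148438, -414.8309326171875], [613.866455078125, -358.7303466796875], [511.83843994140625, -347.0594482421875]]
[[ 0.5109 -0.4     0.0715]
 [ 0.5153 -0.3518  0.0808]
 [ 0.5995 -0.4109  0.0694]
 [ 0.5996 -0.36    0.0823]
 [ 0.5491 -0.3802  0.0752]]
```

step_arm(slide=[[0.001,-0.0115,-0.01],[0,0,-0.015],[0,0,-0.012],[0,0,-0.005],[0,0,0]], twist=[0.3,0,0,0,0], hand=[-1,-1,-1,-1,-1])

```text
time_s: 17.4
eef_pos: [0.5578, -0.3832, 0.0617]
tcp_rot: [0.008, 0.061, 0.998, 0.019]
wrist_force: [0.2, -0.1, -0.4]
grip_width: 0.0853
```

```bash
python3 - <<'E'
from h import *
np.set_printoptions(precision=4,suppress=True)
d=grab('wrist','w21');s=d['s'];print(s['eef_pos'],s['wrist_force'],yaw(),rq(s['tcp_rot'])[:,2],s['q'])
E
python3 cov.py w21 305 240
```

```text
[ 0.5578 -0.3832  0.0617] [ 0.1616 -0.0728 -0.362 ] 83.0343436537085 [ 0.0176  0.0363 -0.9992] [ 0.911   0.7664 -0.6043  1.5576  0.4493  0.9636  1.6301]
rect ((559.8818359375, -381.8026428222656), (54.70417022705078, 99.56085205078125), 84.74372863769531) z 0.07534132309519649 slope [-0.0407  0.2067] box [[507.80499267578125, -404.4792785644531], [606.9472045898438, -413.6001281738281], [611.9586791992188, -359.1260070800781], [512.8164672851562, -350.0051574707031]]
```

step_arm(slide=[[0,0.001,-0.004],[0,0,0],[0,0,0],[0,0,0],[0,0,0],[0,0,0],[0,0,0]], twist=[0,0,0,0,0,0,0], hand=[-1,1,1,1,1,1,1])

```text
time_s: 18.15
eef_pos: [0.5593, -0.3825, 0.0603]
tcp_rot: [0.009, 0.061, 0.998, 0.018]
wrist_force: [-0.2, -0.3, -0.8]
grip_width: 0.0552
```

```bash
python3 - <<'E'
from h import *
np.set_printoptions(precision=4,suppress=True)
d=grab('wrist','w22');s=d['s'];print(s['eef_pos'],s['wrist_force'],yaw(),rq(s['tcp_rot'])[:,2],s['grip_width'])
grab('scene','s22')
E
python3 cov.py w22 320 240
python3 - <<'E'
from h import *
d=load('s22');cv2.imwrite('pics/z_s22.png',cv2.resize(d['frame'][250:360,165:285],None,fx=5,fy=5,interpolation=cv2.INTER_CUBIC))
E
```

```text
[ 0.5593 -0.3825  0.0603] [-0.1506 -0.3248 -0.8142] 83.05712225744418 [ 0.021   0.0341 -0.9992] 0.05522037864843406
rect ((559.6439819335938, -385.0249328613281), (54.717716217041016, 99.69699096679688), 84.8121109008789) z 0.0750805173251365 slope [-0.0331  0.2167] box [[507.5258483886719, -407.7643127441406], [606.814453125, -416.7791442871094], [611.7620849609375, -362.2855529785156], [512.4735107421875, -353.2707214355469]]
```

step_arm(slide=[[0,0,0.006],[0,0,0.01],[0,0,0.02],[0,0,0.02],[0,0,0]], twist=[0,0,0,0,0], hand=[1,1,1,1,1])

```text
time_s: 18.75
eef_pos: [0.5592, -0.3819, 0.1201]
tcp_rot: [0.009, 0.06, 0.998, 0.018]
wrist_force: [0.6, 0.6, -0.7]
grip_width: 0.0547
```

```bash
python3 - <<'E'
from h import *
np.set_printoptions(precision=4,suppress=True)
d=grab('wrist','w23');s=d['s'];print(s['eef_pos'],s['wrist_force'],yaw(),rq(s['tcp_rot'])[:,2],s['grip_width'])
E
python3 cov.py w23 320 240
```

```text
[ 0.5592 -0.3819  0.1201] [ 0.6495  0.6262 -0.7456] 83.08284856883931 [ 0.0208  0.035  -0.9992] 0.05469003160500613
rect ((559.4908447265625, -384.888427734375), (54.58002471923828, 98.91577911376953), 85.30010986328125) z 0.13480507421953036 slope [-0.0233  0.2192] box [[507.96319580078125, -408.0342712402344], [606.54638671875, -416.1390686035156], [611.0184936523438, -361.7425842285156], [512.435302734375, -353.6377868652344]]
```

Run:
```python
from h import *
np.set_printoptions(precision=4,suppress=True)
d=load('top0'); f=d['frame'].astype(int); m=f.min(2)>185
c=quad(d,m,(256,225)); print(cv2.contourArea(c.astype(np.float32)))
r=rect(d,c,.028); print(r)
d=load('scene0'); f=d['frame'].astype(int); m=(f.min(2)>150)
cv2.imwrite('pics/z_tray.png',cv2.resize(load('top0')['frame'][190:260,220:290],None,fx=8,fy=8,interpolation=cv2.INTER_CUBIC))
```

```text
1746.0
((413.11688232421875, 305.89013671875), (152.3105926513672, 149.381103515625), 8.096906661987305)
```

step_arm(slide=[[-0.012,0.004,0.03],[-0.02,0.02,0.03],[-0.02,0.035,0.02],[-0.02,0.04,0],[-0.02,0.04,0],[-0.02,0.04,0],[-0.02,0.04,0],[-0.01,0.04,0],[0,0.045,0],[0,0.045,0],[0,0.045,0],[0,0.045,0]], twist=[0,0,0,0,0,0,0,0,0,0,0,0], hand=[1,1,1,1,1,1,1,1,1,1,1,1])

```text
time_s: 20.0
eef_pos: [0.4027, 0.064, 0.1933]
tcp_rot: [0.005, 0.069, 0.997, 0.016]
wrist_force: [1.0, -0.6, -1.2]
grip_width: 0.0548
```

step_arm(slide=[[0.002,0.04,0],[0.002,0.04,0],[0.002,0.04,0],[0.002,0.04,0],[0.002,0.04,-0.01],[0,0.03,-0.01],[0,0,0]], twist=[2.3,2.3,2.3,2.3,2.3,2.3,0], hand=[1,1,1,1,1,1,1])

```text
time_s: 20.7
eef_pos: [0.4084, 0.3083, 0.1705]
tcp_rot: [0.003, -0.059, 0.998, 0.018]
wrist_force: [-0.2, -1.0, -1.0]
grip_width: 0.055
```

Run:
```python
from h import *
np.set_printoptions(precision=4,suppress=True)
d=grab('wrist','w24');s=d['s'];print(s['eef_pos'],s['wrist_force'],yaw(),rq(s['tcp_rot'])[:,2],s['grip_width'],s['q'])
```

```text
[0.4084 0.3083 0.1705] [-0.2313 -1.0066 -1.0369] 96.6878397076989 [ 0.0034  0.0354 -0.9994] 0.05495467660851554 [-0.0387  0.4641 -0.9314  1.8905  0.4257  0.973   0.535 ]
```

step_arm(slide=[[0.004,-0.002,-0.03],[0,0,-0.03],[0,0,-0.03],[0,0,-0.02],[0,0,0]], twist=[1,0,0,0,0], hand=[1,1,1,1,1])

```text
time_s: 21.25
eef_pos: [0.4141, 0.2973, 0.0572]
tcp_rot: [0.003, -0.063, 0.998, 0.015]
wrist_force: [-0.1, 0.0, 0.2]
grip_width: 0.0548
```

Run:
```python
from h import *
np.set_printoptions(precision=4,suppress=True)
d=grab('wrist','w25');s=d['s'];print(s['eef_pos'],s['wrist_force'],yaw(),rq(s['tcp_rot'])[:,2],s['grip_width'],s['q'])
```

```text
[0.4141 0.2973 0.0572] [-0.1441  0.0315  0.1728] 97.27860367192746 [ 0.0042  0.0297 -0.9995] 0.05481002841410181 [-0.1305  0.6031 -0.8007  2.0063  0.606   0.758   0.4076]
```

Run:
```python
from h import *
np.set_printoptions(precision=4,suppress=True)
d=load('w25'); P=onplane(d,[(202,123),(454,121)],.028); print(P, P.mean(0), np.linalg.norm(P[0]-P[1])); e=P[0]-P[1]; n=np.array([-e[1],e[0]])/np.linalg.norm(e[:2]); n=n*np.sign(n[0]); print(P.mean(0)[:2]+.075*n)
```

```text
[[0.3512 0.2217 0.028 ]
 [0.3311 0.3664 0.028 ]] [0.3411 0.2941 0.028 ] 0.1460531865423724
[0.4154 0.3044]
```

step_arm(slide=[[0.0,0.008,-0.01],[0,0,-0.015],[0,0,-0.01],[0,0,0]], twist=[0,0,0,0], hand=[1,1,1,1])

```text
time_s: 21.7
eef_pos: [0.4169, 0.3064, 0.0238]
tcp_rot: [0.006, -0.062, 0.998, 0.016]
wrist_force: [0.7, -0.1, -0.7]
grip_width: 0.0545
```

step_arm(slide=[[0,0,-0.003],[0,0,-0.003],[0,0,0]], twist=[0,0,0], hand=[1,1,1])

```text
time_s: 22.0
eef_pos: [0.417, 0.3068, 0.0176]
tcp_rot: [0.006, -0.062, 0.998, 0.016]
wrist_force: [-0.1, 0.5, -0.1]
grip_width: 0.055
```

```bash
python3 - <<'E'
from h import *
np.set_printoptions(precision=4,suppress=True)
d=grab('wrist','w26');s=d['s'];print(s['eef_pos'],s['wrist_force'],yaw(),rq(s['tcp_rot'])[:,2],s['grip_width'],s['q'])
E
python3 cov.py w26 320 240
```

```text
[0.417  0.3068 0.0176] [-0.1052  0.5133 -0.1141] 97.13674867444574 [ 0.0101  0.033  -0.9994] 0.05500487004612248 [-0.1933  0.6612 -0.7367  2.0214  0.6824  0.6836  0.3319]
rect ((456.10809326171875, 398.88519287109375), (530.122802734375, 1098.1087646484375), 2.1926252841949463) z 0.026587466651307692 slope [0.0786 0.011 ] box [[170.234375, 937.3965454101562], [212.24713134765625, -159.9082489013672], [741.9818115234375, -139.62615966796875], [699.9690551757812, 957.6786499023438]]
```

step_arm(slide=[[0,0,-0.003],[0,0,-0.003],[0,0,-0.001],[0,0,0]], twist=[0,0,0,0], hand=[1,1,1,1])

```text
time_s: 22.45
eef_pos: [0.4174, 0.307, 0.0108]
tcp_rot: [0.007, -0.062, 0.998, 0.016]
wrist_force: [-0.1, 0.2, -1.5]
grip_width: 0.0551
```

Run:
```python
from h import *
np.set_printoptions(precision=4,suppress=True)
d=grab('wrist','w27');s=d['s'];print(s['eef_pos'],s['wrist_force'],yaw(),s['grip_width'])
print(depthpt(d,[(265,190),(320,190),(372,190),(280,340),(320,340),(365,340)]))
```

```text
[0.4174 0.307  0.0108] [-0.086   0.248  -1.5473] 97.12710417426224 0.055091046496786866
[[0.3771 0.276  0.0212]
 [0.373  0.3    0.0257]
 [0.3687 0.3209 0.0313]
 [0.4669 0.2886 0.0213]
 [0.4585 0.3107 0.0269]
 [0.4524 0.3344 0.0315]]
```

step_arm(slide=[[0,0,0],[0,0,0],[0,0,0],[0,0,0.005],[0,0,0.02],[0,0,0.03],[0,0,0.04],[0,0,0.03],[0,0,0]], twist=[0,0,0,0,0,0,0,0,0], hand=[-0.5,-0.7,-0.75,-0.75,-0.75,-0.75,-0.75,-0.75,-1])

```text
time_s: 23.4
eef_pos: [0.4157, 0.3072, 0.1416]
tcp_rot: [0.005, -0.063, 0.998, 0.016]
wrist_force: [0.6, 0.8, -0.3]
grip_width: 0.0851
```

Run:
```python
from h import *
np.set_printoptions(precision=4,suppress=True)
d=grab('wrist','w28');s=d['s'];print(s['eef_pos'],s['wrist_force'],yaw(),s['grip_width'],s['q'])
```

```text
[0.4157 0.3072 0.1416] [ 0.5518  0.8379 -0.3292] 97.22000001861004 0.0851296443616805 [-0.0624  0.5033 -0.9006  1.9151  0.4763  0.9206  0.5092]
```

step_arm(slide=[[0.01,-0.008,0.03],[0.025,-0.018,0.025],[0.025,-0.018,0.025],[0.025,-0.018,0.02],[0.025,-0.018,0],[0.025,-0.018,0],[0.025,-0.018,0],[0,0,0]], twist=[0,0,0,0,0,0,0,0], hand=[-1,-1,-1,-1,-1,-1,-1,-1])

```text
time_s: 24.25
eef_pos: [0.5775, 0.1814, 0.2367]
tcp_rot: [0.001, -0.064, 0.998, 0.012]
wrist_force: [0.3, -0.0, -0.3]
grip_width: 0.0859
```

Run:
```python
from h import *
np.set_printoptions(precision=4,suppress=True)
d=load('w28'); print(depthpt(d,[(290,150),(335,150),(295,230),(340,230),(265,180)]))
d=grab('wrist','w29');s=d['s'];print(s['eef_pos'],s['wrist_force'],yaw(),rq(s['tcp_rot'])[:,2],s['q'])
grab('top','t29');
```

```text
[[0.3806 0.28   0.0189]
 [0.3758 0.3184 0.0203]
 [0.4546 0.292  0.0201]
 [0.4504 0.334  0.019 ]
 [0.4146 0.2587 0.0026]]
[0.5775 0.1814 0.2367] [ 0.3307 -0.0327 -0.3422] 97.52262147374955 [ 0.0002  0.0249 -0.9997] [ 0.2089  0.5494 -0.9007  1.5702  0.4284  1.2237  0.9386]
```

```bash
cat > st.py <<'E'
from h import *
np.set_printoptions(precision=4,suppress=True)
def red(d):
    hsv=cv2.cvtColor(d['frame'],cv2.COLOR_BGR2HSV); 
    return ((hsv[...,0]<6)|(hsv[...,0]>172))&(hsv[...,1]>140)&(hsv[...,2]>40)
def stick(d,near,r=90):
    m=red(d).astype(np.uint8); n,l,st,ce=cv2.connectedComponentsWithStats(m); i=l[near[1],near[0]]; mm=l==i
    v,u=np.nonzero(mm); P=depthpt(d,np.stack([u,v],1)); return P,np.stack([u,v],1)
def lying(d,near):
    P,uv=stick(d,near); zt=np.percentile(P[:,2],90); 
    T=P[P[:,2]>zt-.008]
    R_=cv2.minAreaRect((T[:,:2]*1000).astype(np.float32))
    # nib excluded: report box
    b=cv2.boxPoints(R_); e0=b[1]-b[0]; e1=b[2]-b[1]; L=e0 if np.linalg.norm(e0)>np.linalg.norm(e1) else e1
    L=L*np.sign(L[0]); print('ztop',np.median(T[:,2]),'rect',R_,'axis yaw',np.degrees(np.arctan2(L[1],L[0])))
    a=L/np.linalg.norm(L); q=T[:,:2]*1000@a; n=np.array([-a[1],a[0]]); w=T[:,:2]*1000@n
    foot=np.percentile(q,1); print('foot->', foot, 'nibend',np.percentile(P[:,:2]*1000@a,99.5), 'lat', (np.percentile(w,1)+np.percentile(w,99))/2, 'width',np.ptp(np.percentile(w,[1,99])))
    c=(np.percentile(w,1)+np.percentile(w,99))/2
    print('foot pt',a*foot+n*c,'origin est',a*(foot+55)+n*c, 'a',a)
if __name__=='__main__':
    import sys; lying(load(sys.argv[1]),(int(sys.argv[2]),int(sys.argv[3])))
E
python3 st.py w29 315 190; python3 st.py top0 293 167
```

```text
ztop 0.04543576771472119 rect ((582.2113037109375, 182.74424743652344), (52.133506774902344, 168.28346252441406), 83.86087799072266) axis yaw -6.139122
foot-> 532.7357963913443 nibend 643.8754278450928 lat 243.38719109148764 width 46.86854898387401
foot pt [555.7092 185.019 ] origin est [610.3937 179.1372] a [ 0.9943 -0.1069]
ztop 0.044888995936152254 rect ((529.4142456054688, 150.15060424804688), (264.4759521484375, 87.96542358398438), 22.273923873901367) axis yaw 22.27393
foot-> 578.4328708671214 nibend 684.9296212821587 lat -62.390515550903324 width 83.72654219750613
foot pt [558.9197 161.5113] origin est [609.8157 182.3582] a [0.9254 0.379 ]
```

```bash
python3 - <<'E'
from h import *
d=load('w29'); cv2.imwrite('pics/z29.png',cv2.resize(d['frame'][135:255,260:370],None,fx=5,fy=5,interpolation=cv2.INTER_CUBIC))
E
cat >> st.py <<'E'
def corners(d,c,z,off,k):
    uv=np.array(c)/k+np.array(off); P=onplane(d,uv,z)[:,:2]; f=(P[0]+P[1])/2; n=(P[2]+P[3])/2; a=(n-f); L=np.linalg.norm(a); a/=L
    print('foot',f,'nibshoulder',n,'len',L,'w',np.linalg.norm(P[0]-P[1]),np.linalg.norm(P[2]-P[3]),'yaw',np.degrees(np.arctan2(a[1],a[0])))
    return f,n
E
python3 - <<'E'
from st import *
d=load('w29')
for z in (.041,.046): corners(d,[(265,85),(420,145),(110,485),(258,535)],z,(260,135),5)
E
```

```text
foot [0.558 0.193] nibshoulder [0.658  0.1683] len 0.10298924499754614 w 0.037137893266055946 0.03792788160515417 yaw -13.881920070568114
foot [0.5571 0.1926] nibshoulder [0.6556 0.1683] len 0.10146377628250369 w 0.03658780966925608 0.03736609676230117 yaw -13.881920070568114
```

step_arm(slide=[[0.022,-0.003,-0.02],[0.022,-0.003,-0.03],[0.022,-0.003,-0.03],[0,0,-0.03],[0,0,-0.02],[0,0,0]], twist=[-7.2,-7.2,-7,0,0,0], hand=[-1,-1,-1,-1,-1,-1])

```text
time_s: 24.95
eef_pos: [0.635, 0.1835, 0.1012]
tcp_rot: [0.001, 0.121, 0.993, 0.013]
wrist_force: [-0.4, 0.5, -0.3]
grip_width: 0.0852
```

Run:
```python
from h import *
np.set_printoptions(precision=4,suppress=True)
d=grab('wrist','w30');s=d['s'];print(s['eef_pos'],s['wrist_force'],yaw(),rq(s['tcp_rot'])[:,2],s['q'])
```

```text
[0.635  0.1835 0.1012] [-0.4016  0.5369 -0.3432] 76.08245447707192 [ 0.0061  0.026  -0.9996] [ 0.0921  0.719  -0.7157  1.5863  0.509   1.0147  0.5617]
```

Run:
```python
from st import *
d=load('w30')
f,n=corners(d,[(278,109),(334,109),(279,250),(330,250)],.045,(0,0),1)
a=(n-f)/np.linalg.norm(n-f); print('target',f+a*.09, 'delta',f+a*.09-env.sense()['eef_pos'][:2], depthpt(d,[(305,150),(305,220),(400,150)])[:,2])
```

```text
foot [0.5589 0.1943] nibshoulder [0.6542 0.1682] len 0.09886488305370977 w 0.03546454944591592 0.03687216956453693 yaw -15.261136115561971
target [0.6457 0.1706] delta [ 0.0103 -0.0137] [0.0451 0.0468 0.0058]
```

step_arm(slide=[[0.01,-0.0135,-0.01],[0,0,-0.02],[0,0,-0.02],[0,0,-0.015],[0,0,0]], twist=[0,0,0,0,0], hand=[-1,-1,-1,-1,-1])

```text
time_s: 25.5
eef_pos: [0.6502, 0.1694, 0.0409]
tcp_rot: [0.006, 0.12, 0.993, 0.015]
wrist_force: [-0.6, -0.2, -0.0]
grip_width: 0.0853
```

Run:
```python
from h import *
np.set_printoptions(precision=4,suppress=True)
s=env.sense();print(s['eef_pos'],s['wrist_force'],yaw(),rq(s['tcp_rot'])[:,2])
```

```text
[0.6502 0.1694 0.0409] [-0.6352 -0.2117 -0.0476] 76.16727683533313 [ 0.0165  0.0287 -0.9995]
```

step_arm(slide=[[-0.005,0.0015,-0.01],[0,0,-0.012],[-0.001,0,-0.006],[0,0,0],[0,0,0],[0,0,0],[0,0,0],[0,0,0],[0,0,0]], twist=[0,0,0,0,0,0,0,0,0], hand=[-1,-1,-1,-1,1,1,1,1,1])

```text
time_s: 26.4
eef_pos: [0.6461, 0.1718, 0.0147]
tcp_rot: [0.009, 0.12, 0.993, 0.016]
wrist_force: [-0.9, 0.1, -2.4]
grip_width: 0.039
```

step_arm(slide=[[0,0,0.01],[0,0,0.02],[0,0,0.03],[0,0,0.03],[0,0,0.01],[0,0,0]], twist=[0,0,0,0,0,0], hand=[1,1,1,1,1,1])

```text
time_s: 27.0
eef_pos: [0.6444, 0.1711, 0.1189]
tcp_rot: [0.008, 0.12, 0.993, 0.016]
wrist_force: [0.4, 0.4, -1.8]
grip_width: 0.0393
```

Run:
```python
from h import *
np.set_printoptions(precision=4,suppress=True)
d=grab('wrist','w31');s=d['s'];print(s['eef_pos'],s['wrist_force'],yaw(),s['grip_width'],rq(s['tcp_rot'])[:,2],s['q'])
grab('scene','s31')
```

```text
[0.6444 0.1711 0.1189] [ 0.4144  0.4065 -1.8221] 76.21365430536008 0.03931413343547525 [ 0.0192  0.0296 -0.9994] [ 0.119   0.7029 -0.7259  1.5681  0.5013  1.0344  0.5948]
```

step_arm(slide=[[0,0,-0.025],[0,0,-0.025],[0,0,-0.02],[0,0,0],[0,0,0],[0,0,0]], twist=[0,0,0,0,0,0], hand=[1,1,1,0.5,0.3,0.2])

```text
time_s: 27.7
eef_pos: [0.6398, 0.1688, 0.0378]
tcp_rot: [0.002, 0.12, 0.993, 0.013]
wrist_force: [0.7, -0.2, -1.0]
grip_width: 0.0393
```

```bash
cat > look.py <<'E'
from h import *
import sys
np.set_printoptions(precision=4,suppress=True)
t=sys.argv[1]
d=grab('wrist','w'+t);s=d['s'];print(s['time_s'],s['eef_pos'],s['wrist_force'],s['ft_torque'],'yaw',yaw(),s['grip_width'],'tz',rq(s['tcp_rot'])[:,2])
if len(sys.argv)>2: grab('scene','s'+t)
E
python3 look.py 32 1
```

```text
27.7 [0.6398 0.1688 0.0378] [ 0.678  -0.214  -1.0016] [-0.0658 -0.0627  0.0005] yaw 76.23814238328642 0.03932249205521709 tz [ 0.0077  0.0256 -0.9996]
```

step_arm(slide=[[0,0,0],[0,0,0],[0,0,0]], twist=[0,0,0], hand=[0.15,0.12,0.1])

```text
time_s: 28.1
eef_pos: [0.6416, 0.1696, 0.0409]
tcp_rot: [0.005, 0.12, 0.993, 0.014]
wrist_force: [-0.1, -0.0, -1.2]
grip_width: 0.0392
```

```bash
python3 look.py 33
```

```text
28.1 [0.6416 0.1696 0.0409] [-0.0913 -0.022  -1.2429] [-0.0533 -0.0555  0.0105] yaw 76.22735598443421 0.039234687028717054 tz [ 0.0125  0.0271 -0.9996]
```

step_arm(slide=[[0,0,0],[0,0,0]], twist=[0,0], hand=[0.09,0.08])

```text
time_s: 28.35
eef_pos: [0.6418, 0.1696, 0.0412]
tcp_rot: [0.005, 0.12, 0.993, 0.014]
wrist_force: [-0.6, -0.2, -1.6]
grip_width: 0.0398
```

```bash
python3 look.py 34
python3 - <<'E'
from st import *
for n in ('w31','w33','w34'):
    d=load(n); P=depthpt(d,[(320,95),(320,200),(320,300)]); print(P[:,2]-d['s']['eef_pos'][2])
E
```

```text
28.35 [0.6418 0.1696 0.0412] [-0.6053 -0.1839 -1.5606] [-0.0593 -0.0171  0.0265] yaw 76.21941823629011 0.03979463713862039 tz [ 0.0131  0.0272 -0.9995]
[0.0306 0.0318 0.0313]
[0.0332 0.0318 0.0315]
[0.0323 0.0321 0.0321]
```

step_arm(slide=[[0,0,0]], twist=[0], hand=[0.073])

```text
time_s: 28.5
eef_pos: [0.6418, 0.1696, 0.0412]
tcp_rot: [0.005, 0.12, 0.993, 0.014]
wrist_force: [0.1, -0.5, -1.4]
grip_width: 0.0395
```

```bash
python3 look.py 35
python3 - <<'E'
from st import *
for n in ('w35',):
    d=load(n); P=depthpt(d,[(320,95),(320,200),(320,300)]); print(P[:,2]-d['s']['eef_pos'][2])
E
```

```text
28.5 [0.6418 0.1696 0.0412] [ 0.1171 -0.4816 -1.399 ] [-0.0395 -0.0743  0.0023] yaw 76.2204914940217 0.03946077033677083 tz [ 0.013   0.0272 -0.9995]
[0.0322 0.0321 0.032 ]
```

step_arm(slide=[[0,0,0]], twist=[0], hand=[0.066])

```text
time_s: 28.65
eef_pos: [0.6418, 0.1696, 0.0412]
tcp_rot: [0.005, 0.12, 0.993, 0.014]
wrist_force: [-0.4, 0.2, -1.6]
grip_width: 0.0397
```

```bash
python3 look.py 36
python3 - <<'E'
from st import *
for n in ('w36',):
    d=load(n); P=depthpt(d,[(320,95),(320,200),(320,300)]); print(P[:,2]-d['s']['eef_pos'][2])
E
```

```text
28.65 [0.6418 0.1696 0.0412] [-0.4007  0.2032 -1.5501] [-0.0115 -0.0563 -0.0246] yaw 76.22127016552291 0.03968669370896812 tz [ 0.013   0.0272 -0.9995]
[0.0299 0.031  0.0316]
```

step_arm(slide=[[0,0,0]], twist=[0], hand=[0.06])

```text
time_s: 28.8
eef_pos: [0.6417, 0.1696, 0.0411]
tcp_rot: [0.005, 0.12, 0.993, 0.014]
wrist_force: [0.2, -0.6, -1.9]
grip_width: 0.0405
```

```bash
python3 look.py 37
python3 - <<'E'
from st import *
for n in ('w37',):
    d=load(n); P=depthpt(d,[(320,95),(320,200),(320,300)]); print(P[:,2]-d['s']['eef_pos'][2])
E
```

```text
28.8 [0.6417 0.1696 0.0411] [ 0.165  -0.5879 -1.8693] [-0.0899 -0.0316 -0.0009] yaw 76.21999157385395 0.04050862350171369 tz [ 0.0129  0.0271 -0.9995]
[0.0315 0.0322 0.0309]
```

step_arm(slide=[[0,0,0]], twist=[0], hand=[0.053])

```text
time_s: 28.95
eef_pos: [0.6418, 0.1697, 0.0412]
tcp_rot: [0.005, 0.12, 0.993, 0.014]
wrist_force: [-0.5, -0.1, -0.5]
grip_width: 0.0406
```

```bash
python3 look.py 38
python3 - <<'E'
from st import *
for n in ('w38',):
    d=load(n); P=depthpt(d,[(320,95),(320,200),(320,300)]); print(P[:,2]-d['s']['eef_pos'][2])
E
```

```text
28.95 [0.6418 0.1697 0.0412] [-0.5158 -0.136  -0.4776] [-0.0306 -0.0546 -0.0005] yaw 76.22455166409823 0.0405655056226941 tz [ 0.0129  0.0272 -0.9995]
[0.0056 0.01   0.013 ]
```

step_arm(slide=[[0,0,0],[0,0,0],[0,0,0.02],[0,0,0.03],[0,0,0.02],[0,0,0]], twist=[0,0,0,0,0,0], hand=[-0.6,-1,-1,-1,-1,-1])

```text
time_s: 29.6
eef_pos: [0.6414, 0.17, 0.1134]
tcp_rot: [0.004, 0.12, 0.993, 0.014]
wrist_force: [0.6, 0.1, 0.1]
grip_width: 0.0854
```

```bash
python3 look.py 39
```

```text
29.6 [0.6414 0.17   0.1134] [0.6235 0.1033 0.0783] [-0.0999 -0.0224  0.0322] yaw 76.24445023974276 0.08537879568230428 tz [ 0.0122  0.0277 -0.9995]
```

Run:
```python
from st import *
d=load('w39')
f,n=corners(d,[(289,96),(343,96),(291,236),(342,236)],.045,(0,0),1)
a=(n-f)/np.linalg.norm(n-f); a=np.array([np.cos(np.radians(-13.7)),np.sin(np.radians(-13.7))])
for L in (.116,.118): 
  g=f+a*L; print('target from foot',g,g-env.sense()['eef_pos'][:2]); 
for L in (.012,): 
  g=n+a*L; print('from shoulder',g,g-env.sense()['eef_pos'][:2])
print(onplane(d,[(317,248)],.026))
```

```text
foot [0.559 0.189] nibshoulder [0.658  0.1649] len 0.10190977696630149 w 0.036024747949128785 0.03835025292614043 yaw -13.688951445209778
target from foot [0.6717 0.1616] [ 0.0307 -0.0081]
target from foot [0.6736 0.1611] [ 0.0327 -0.0086]
from shoulder [0.6696 0.1621] [ 0.0287 -0.0076]
[[0.6777 0.1608 0.026 ]]
```

step_arm(slide=[[0.015,-0.004,-0.01],[0.015,-0.004,-0.02],[0,0,-0.02],[0,0,-0.02],[0,0,0]], twist=[0,0,0,0,0], hand=[-1,-1,-1,-1,-1])

```text
time_s: 30.15
eef_pos: [0.6703, 0.16, 0.0356]
tcp_rot: [0.003, 0.12, 0.993, 0.013]
wrist_force: [1.0, 0.3, -0.0]
grip_width: 0.0855
```

```bash
python3 look.py 40
```

```text
30.15 [0.6703 0.16   0.0356] [ 0.9862  0.2842 -0.0068] [-0.0515  0.0056  0.0408] yaw 76.26749253507084 0.08553723432718173 tz [ 0.0083  0.0248 -0.9997]
```

Run:
```python
from st import *
d=load('w40')
f,n=corners(d,[(284,28),(368,28),(288,248),(365,248)],.045,(0,0),1)
a=np.array([np.cos(np.radians(-13.7)),np.sin(np.radians(-13.7))]); e=env.sense()['eef_pos'][:2]
print('along from shoulder',(e-n)@a,'foot',(e-f)@a,'lat',(e-n)@np.array([-a[1],a[0]]), onplane(d,[(325,264)],.026), depthpt(d,[(325,240),(325,150)])[:,2])
```

```text
foot [0.56   0.1886] nibshoulder [0.6581 0.1654] len 0.10080648244448173 w 0.03531510301852186 0.03733106476650764 yaw -13.351217257415843
along from shoulder 0.013594487765241263 foot 0.11439910244643103 lat -0.0015804396262792365 [[0.6775 0.1607 0.026 ]] [0.0453 0.0454]
```

step_arm(slide=[[0.001,0.0015,-0.01],[0,0,-0.01],[0,0,-0.004],[0,0,0]], twist=[0,0,0,0], hand=[-1,-1,-1,-1])

```text
time_s: 30.6
eef_pos: [0.6726, 0.1632, 0.0131]
tcp_rot: [0.004, 0.119, 0.993, 0.014]
wrist_force: [0.2, 0.5, -1.0]
grip_width: 0.0854
```

step_arm(slide=[[-0.0005,-0.001,-0.003],[0,0,0],[0,0,0],[0,0,0],[0,0,0],[0,0,0],[0,0,0]], twist=[0,0,0,0,0,0,0], hand=[-1,1,1,1,1,1,1])

```text
time_s: 31.3
eef_pos: [0.6727, 0.1625, 0.0119]
tcp_rot: [0.005, 0.119, 0.993, 0.014]
wrist_force: [-1.0, 0.3, -0.1]
grip_width: 0.0265
```

```bash
python3 look.py 41
```

```text
31.3 [0.6727 0.1625 0.0119] [-0.9815  0.3295 -0.1125] [-0.1135  0.0069 -0.0606] yaw 76.31045368334 0.026487007477561025 tz [ 0.014   0.0272 -0.9995]
```

step_arm(slide=[[0,0,0.01],[0,0,0.01],[0,0,0.01],[0,0,0]], twist=[0,0,0,0], hand=[1,1,1,1])

```text
time_s: 31.75
eef_pos: [0.6728, 0.1626, 0.0444]
tcp_rot: [0.005, 0.119, 0.993, 0.014]
wrist_force: [1.0, -0.3, -0.9]
grip_width: 0.0237
```

```bash
python3 look.py 42
python3 - <<'E'
from st import *
d=load('w42'); print(depthpt(d,[(320,30),(320,130),(320,250)])[:,2])
E
```

```text
31.75 [0.6728 0.1626 0.0444] [ 0.9949 -0.2731 -0.947 ] [-0.0244 -0.1373  0.0374] yaw 76.30532336634927 0.023703757868509957 tz [ 0.0139  0.0273 -0.9995]
[0.047  0.0588 0.074 ]
```

step_arm(slide=[[0,0,-0.012],[0,0,-0.012],[0,0,-0.008],[0,0,0],[0,0,0],[0,0,0],[-0.006,0.0014,0],[0,0,0]], twist=[0,0,0,0,0,0,0,0], hand=[1,1,1,1,-0.3,-0.3,-0.3,-0.3])

```text
time_s: 32.6
eef_pos: [0.6674, 0.1629, 0.0064]
tcp_rot: [0.006, 0.12, 0.993, 0.014]
wrist_force: [-0.0, -0.4, -0.2]
grip_width: 0.0554
```

```bash
python3 look.py 43
```

```text
32.6 [0.6674 0.1629 0.0064] [-0.0164 -0.3843 -0.2048] [0.0071 0.0044 0.0205] yaw 76.22289027787244 0.05538055742855869 tz [ 0.0149  0.0264 -0.9995]
```

Run:
```python
from st import *
a=np.array([np.cos(np.radians(-13.7)),np.sin(np.radians(-13.7))])
for n,c in (('w40',[(284,28),(368,28),(288,248),(365,248)]),('w41',[(268,10),(374,10),(274,270),(369,270)]),('w43',[(266,10),(377,10),(273,281),(371,281)])):
    d=load(n); f,s=corners(d,c,.045,(0,0),1); e=d['s']['eef_pos'][:2]; print(n,'sh->tcp',(e-s)@a, 'sh abs',s@a)
```

```text
foot [0.56   0.1886] nibshoulder [0.6581 0.1654] len 0.10080648244448173 w 0.03531510301852186 0.03733106476650764 yaw -13.351217257415843
w40 sh->tcp 0.013172040146170471 sh abs 0.6001709216756221
foot [0.5602 0.1885] nibshoulder [0.6575 0.1652] len 0.10003160746952465 w 0.036652725371490405 0.03927732594704213 yaw -13.495073498124222
w41 sh->tcp 0.015374545907201423 sh abs 0.5996827257823962
foot [0.5565 0.1886] nibshoulder [0.6539 0.1651] len 0.10024519161545778 w 0.03642884632202533 0.039277186173421116 yaw -13.542911862089817
w43 sh->tcp 0.01359389565826272 sh abs 0.5962339653710808
```

step_arm(slide=[[-0.003,0.0007,0.005],[0,0,0],[0,0,0],[0,0,0],[0,0,0],[0,0,0]], twist=[0,0,0,0,0,0], hand=[-0.3,-0.3,1,1,1,1])

```text
time_s: 33.25
eef_pos: [0.6645, 0.1634, 0.0125]
tcp_rot: [0.006, 0.12, 0.993, 0.014]
wrist_force: [-0.2, -0.5, 0.5]
grip_width: 0.0381
```

```bash
python3 look.py 44
```

```text
33.25 [0.6645 0.1634 0.0125] [-0.2264 -0.5209  0.5438] [-0.0348  0.087  -0.0278] yaw 76.23572988425764 0.03811193468653767 tz [ 0.0156  0.026  -0.9995]
```

step_arm(slide=[[0,0,0.01],[-0.001,0,0.01],[-0.002,0.0005,0.01],[0,0,0]], twist=[0,0,0,0], hand=[1,1,1,1])

```text
time_s: 33.7
eef_pos: [0.6612, 0.1637, 0.0447]
tcp_rot: [0.006, 0.12, 0.993, 0.014]
wrist_force: [-0.4, 0.8, -2.4]
grip_width: 0.038
```

```bash
python3 look.py 45;  python3 - <<'E'
from st import *
d=load('w45'); print(depthpt(d,[(320,40),(320,130),(320,250)])[:,2])
E
```

```text
33.7 [0.6612 0.1637 0.0447] [-0.3575  0.818  -2.3679] [-0.0411 -0.0813 -0.0172] yaw 76.22582415088938 0.037962266914294905 tz [ 0.0153  0.026  -0.9995]
[0.0762 0.077  0.0769]
```

step_arm(slide=[[0,0,-0.012],[0,0,-0.012],[0,0,-0.007],[0,0,0],[0,0,0],[0,0,0],[0.0035,-0.0008,0],[0,0,0]], twist=[0,0,0,0,0,0,0,0], hand=[1,1,1,1,-0.2,-0.2,-0.2,-0.2])

```text
time_s: 34.55
eef_pos: [0.6645, 0.1621, 0.0095]
tcp_rot: [0.005, 0.12, 0.993, 0.013]
wrist_force: [0.1, -0.3, 0.3]
grip_width: 0.0516
```

step_arm(slide=[[0,0,0.004],[0,0,0],[0,0,0],[0,0,0],[0,0,0],[0,0,0]], twist=[0,0,0,0,0,0], hand=[-0.2,-0.2,1,1,1,1])

```text
time_s: 35.15
eef_pos: [0.6642, 0.1623, 0.0138]
tcp_rot: [0.005, 0.12, 0.993, 0.013]
wrist_force: [0.0, 0.5, -0.6]
grip_width: 0.028
```

```bash
python3 look.py 46
```

```text
35.15 [0.6642 0.1623 0.0138] [ 0.0117  0.4771 -0.5754] [-0.0663 -0.1099  0.0108] yaw 76.21331845711218 0.027984348076822457 tz [ 0.0133  0.0241 -0.9996]
```

step_arm(slide=[[0,0,0],[0,0,0],[0,0,0.0],[-0.012,0.003,0],[-0.012,0.003,0],[0,0,0],[0,0,0],[0,0,0],[0,0,0],[0,0,0]], twist=[0,0,0,0,0,0,0,0,0,0], hand=[-0.5,-0.5,-0.5,-0.5,-0.5,-0.5,1,1,1,1])

```text
time_s: 36.2
eef_pos: [0.6406, 0.1682, 0.0142]
tcp_rot: [0.006, 0.12, 0.993, 0.013]
wrist_force: [-2.3, 0.6, 1.7]
grip_width: 0.0393
```

step_arm(slide=[[0,0,0.008],[0,0,0.008],[0.015,-0.004,0],[0.015,-0.004,0],[0.015,-0.004,0],[0,0,0],[0,0,-0.008],[0,0,-0.006],[0,0,0]], twist=[0,0,0,0,0,0,0,0,0], hand=[1,1,1,1,1,1,1,1,1])

```text
time_s: 37.1
eef_pos: [0.6862, 0.1557, 0.0189]
tcp_rot: [0.006, 0.12, 0.993, 0.013]
wrist_force: [-0.8, -1.0, -1.2]
grip_width: 0.039
```

```bash
python3 look.py 47
```

```text
37.1 [0.6862 0.1557 0.0189] [-0.8364 -0.9923 -1.2143] [-0.0857 -0.0392 -0.0394] yaw 76.20435347913953 0.039031009402255956 tz [ 0.0148  0.0244 -0.9996]
```

Run:
```python
from st import *
a=np.array([np.cos(np.radians(-13.7)),np.sin(np.radians(-13.7))])
for n,c,z in (('w46',[(270,15),(374,15),(275,272),(370,272)],.045),('w44',[(269,22),(374,22),(275,278),(369,278)],.045),('w47',[(269,82),(373,82),(276,316),(367,316)],.050)):
    d=load(n); f,s=corners(d,c,z,(0,0),1); e=d['s']['eef_pos'][:2]; print(n,'sh->tcp',(e-s)@a)
```

```text
foot [0.5533 0.1886] nibshoulder [0.6513 0.165 ] len 0.10083762114519187 w 0.03653923248400634 0.040119845522629316 yaw -13.541231495140229
w46 sh->tcp 0.013169511507585932
foot [0.5564 0.1887] nibshoulder [0.6536 0.1653] len 0.0999512122422016 w 0.03634553555659246 0.03965379432597287 yaw -13.534849114082274
w44 sh->tcp 0.01104825830222624
foot [0.5993 0.1758] nibshoulder [0.6971 0.1523] len 0.10056975830252027 w 0.03656432040036993 0.04211455172311796 yaw -13.529895718849334
w47 sh->tcp -0.011379049954531945
```

step_arm(slide=[[0,0,-0.005],[0,0,0],[0,0,0],[0,0,0],[0.012,-0.003,0],[0.0115,-0.0028,0],[0,0,0]], twist=[0,0,0,0,0,0,0], hand=[1,1,-0.4,-0.4,-0.4,-0.4,-0.4])

```text
time_s: 37.85
eef_pos: [0.7099, 0.1516, 0.0153]
tcp_rot: [0.006, 0.119, 0.993, 0.014]
wrist_force: [0.3, -0.0, 0.2]
grip_width: 0.0597
```

```bash
python3 look.py 48
```

```text
37.85 [0.7099 0.1516 0.0153] [ 0.337  -0.0021  0.1662] [ 0.0038 -0.0382  0.0119] yaw 76.36195181037482 0.059684876604712105 tz [ 0.0161  0.0255 -0.9995]
```

Run:
```python
from st import *
a=np.array([np.cos(np.radians(-13.7)),np.sin(np.radians(-13.7))])
for n,c,z in (('w48',[(269,18),(373,18),(275,273),(364,273)],.045),):
    d=load(n); f,s=corners(d,c,z,(0,0),1); e=d['s']['eef_pos'][:2]; print(n,'sh->tcp',(e-s)@a)
```

```text
foot [0.5996 0.1771] nibshoulder [0.6979 0.1527] len 0.10132440215614667 w 0.03689122891541636 0.03806308458832909 yaw -13.96315647399878
w48 sh->tcp 0.011905006262162019
```

step_arm(slide=[[0.0008,0,-0.003],[0,0,0],[0,0,0],[0,0,0],[0,0,0],[0,0,0]], twist=[0,0,0,0,0,0], hand=[-0.4,-0.4,1,1,1,1])

```text
time_s: 38.5
eef_pos: [0.7081, 0.1529, 0.0125]
tcp_rot: [0.006, 0.118, 0.993, 0.014]
wrist_force: [1.2, 0.1, -0.1]
grip_width: 0.0381
```

step_arm(slide=[[0,0,0],[0,0,0],[0.0025,-0.0006,0],[0,0,0],[0,0,0],[0,0,0],[0,0,0],[0,0,0]], twist=[0,0,0,0,0,0,0,0], hand=[-0.1,-0.1,-0.1,-0.1,1,1,1,1])

```text
time_s: 39.3
eef_pos: [0.7105, 0.1524, 0.0126]
tcp_rot: [0.006, 0.118, 0.993, 0.014]
wrist_force: [0.0, -0.7, 0.5]
grip_width: 0.0263
```

step_arm(slide=[[-0.0015,0.0004,0.009],[-0.0035,0.001,0.0095],[-0.004,0.001,0.009],[-0.005,0.001,0.009],[0,0,0]], twist=[0,0,0,0,0], hand=[1,1,1,1,1])

```text
time_s: 39.8
eef_pos: [0.695, 0.1566, 0.0524]
tcp_rot: [0.006, 0.118, 0.993, 0.014]
wrist_force: [0.1, 0.5, -2.1]
grip_width: 0.0235
```

```bash
python3 look.py 49;  python3 - <<'E'
from st import *
d=load('w49'); print(depthpt(d,[(320,60),(320,130),(320,230)]))
E
```

```text
39.8 [0.695  0.1566 0.0524] [ 0.0529  0.5244 -2.1013] [ 0.0157 -0.0685  0.0231] yaw 76.47367427722166 0.02345597249822283 tz [ 0.0145  0.0261 -0.9996]
[[0.5969 0.1795 0.0503]
 [0.627  0.1717 0.065 ]
 [0.6647 0.1623 0.0789]]
```

step_arm(slide=[[-0.006,0.0015,0.006],[-0.006,0.0015,0.006],[-0.0065,0.0016,0.0065],[-0.007,0.0017,0.0065],[0,0,0]], twist=[0,0,0,0,0], hand=[1,1,1,1,1])

```text
time_s: 40.35
eef_pos: [0.6672, 0.1632, 0.0788]
tcp_rot: [0.006, 0.118, 0.993, 0.014]
wrist_force: [0.9, 0.4, -0.9]
grip_width: 0.0159
```

```bash
python3 look.py 50;  python3 - <<'E'
from st import *
d=load('w50'); print(depthpt(d,[(320,60),(320,130),(320,210)]))
E
```

```text
40.35 [0.6672 0.1632 0.0788] [ 0.8538  0.4117 -0.9272] [ 0.1471 -0.0699 -0.1048] yaw 76.45573207145826 0.015882618059698227 tz [ 0.0142  0.0259 -0.9996]
[[0.5661 0.1876 0.0502]
 [0.6009 0.1784 0.0754]
 [0.6308 0.1705 0.0989]]
```

step_arm(slide=[[0.006,-0.0015,-0.008],[0.005,-0.0012,-0.009],[0.005,-0.0012,-0.01],[0.003,-0.001,-0.01],[0.002,0,-0.01],[0,0,-0.01],[0,0,-0.008],[0,0,0]], twist=[0,0,0,0,0,0,0,0], hand=[1,1,1,1,1,1,1,1])

```text
time_s: 41.2
eef_pos: [0.691, 0.1557, 0.0062]
tcp_rot: [0.005, 0.119, 0.993, 0.013]
wrist_force: [-3.0, -3.0, 17.8]
grip_width: 0.0
```

```bash
python3 look.py 51
```

```text
41.2 [0.691  0.1557 0.0062] [-2.9844 -2.957  17.7981] [-0.7065  0.7991  0.009 ] yaw 76.35508830870506 2.08265062314526e-05 tz [ 0.013   0.0237 -0.9996]
```

step_arm(slide=[[0,0,0.02],[-0.012,0.003,0.03],[-0.012,0.003,0.03],[-0.012,0.003,0.03],[0,0,0]], twist=[0,0,0,0,0], hand=[-1,-1,-1,-1,-1])

```text
time_s: 41.75
eef_pos: [0.6513, 0.1657, 0.1166]
tcp_rot: [0.003, 0.118, 0.993, 0.012]
wrist_force: [-0.2, -0.1, 0.1]
grip_width: 0.0719
```

```bash
python3 look.py 52
```

```text
41.75 [0.6513 0.1657 0.1166] [-0.168  -0.1045  0.1079] [ 0.0195 -0.022  -0.0573] yaw 76.39757367129366 0.0719083869904312 tz [ 0.0091  0.0234 -0.9997]
```

Run:
```python
from st import *
d=load('w52'); f,s=corners(d,[(304,53),(358,58),(288,190),(338,197)],.045,(0,0),1)
a=(s-f)/np.linalg.norm(s-f); e=env.sense()['eef_pos'][:2]
print('grip@88 delta', f+a*.088-e, f+a*.088)
```

```text
foot [0.5435 0.2007] nibshoulder [0.6356 0.1657] len 0.09854934940038557 w 0.03657197481421559 0.0366199612127944 yaw -20.818055849106344
grip@88 delta [-0.0255  0.005 ] [0.6257 0.1694]
```

step_arm(slide=[[-0.017,0.001,-0.015],[0,0,-0.03],[0,0,-0.025],[0,0,0]], twist=[-7,0,0,0], hand=[-1,-1,-1,-1])

```text
time_s: 42.2
eef_pos: [0.6332, 0.164, 0.0394]
tcp_rot: [0.003, 0.182, 0.983, 0.01]
wrist_force: [-0.7, -0.4, -0.0]
grip_width: 0.0855
```

```bash
python3 look.py 53
```

```text
42.2 [0.6332 0.164  0.0394] [-0.6996 -0.4263 -0.0437] [-0.1121  0.007   0.0211] yaw 69.07114978482882 0.08547589140314568 tz [ 0.0091  0.0195 -0.9998]
```

step_arm(slide=[[0.001,0.002,-0.012],[0,0,-0.012],[0,0,0],[0,0,0],[0,0,0],[0,0,0],[0,0,0],[0,0,0.015],[0,0,0.015],[0,0,0.01],[0,0,0],[0,0,0]], twist=[0,0,0,0,0,0,0,0,0,0,0,0], hand=[-1,-1,-1,1,1,1,1,1,1,1,0.2,0.08])

```text
time_s: 43.45
eef_pos: [0.6384, 0.1674, 0.0637]
tcp_rot: [0.007, 0.182, 0.983, 0.013]
wrist_force: [-1.0, -0.1, -1.9]
grip_width: 0.039
```

step_arm(slide=[[0,0,0],[0,0,0],[0,0,0],[0,0,0]], twist=[0,0,0,0], hand=[0.07,0.065,0.062,0.06])

```text
time_s: 43.85
eef_pos: [0.6383, 0.1673, 0.063]
tcp_rot: [0.006, 0.182, 0.983, 0.013]
wrist_force: [0.7, 0.3, 0.9]
grip_width: 0.0399
```

```bash
cat > tl.py <<'E'
from st import *
import sys
d=load(sys.argv[1]); P=depthpt(d,[(320,80),(320,110),(320,150),(320,200),(320,250),(320,280)]); z=d['s']['eef_pos'][2]; print('ztop-tcp',P[:,2]-z,'slope deg',np.degrees(np.arctan(np.polyfit(np.hypot(*(P[:,:2]-P[0,:2]).T),P[:,2],1)[0])))
E
python3 look.py 54; python3 tl.py w54
```

```text
43.85 [0.6383 0.1673 0.063 ] [0.7492 0.3361 0.8861] [ 0.0154 -0.1524 -0.0099] yaw 69.03598218992742 0.039929635398085625 tz [ 0.017   0.0224 -0.9996]
ztop-tcp [-0.0179 -0.011  -0.0021  0.0077  0.017   0.0195] slope deg 23.200297596559025
```

step_arm(slide=[[0,0,0],[0,0,0],[0,0,0]], twist=[0,0,0], hand=[1,1,1])

```text
time_s: 44.2
eef_pos: [0.6383, 0.1672, 0.0631]
tcp_rot: [0.006, 0.182, 0.983, 0.012]
wrist_force: [0.1, -0.7, 2.0]
grip_width: 0.0384
```

```bash
python3 look.py 55; python3 tl.py w55
```

```text
44.2 [0.6383 0.1672 0.0631] [ 0.0941 -0.6907  1.9645] [-0.0094  0.1383 -0.011 ] yaw 69.03274618679394 0.038446252348334 tz [ 0.0167  0.0222 -0.9996]
ztop-tcp [-0.0179 -0.0109 -0.0019  0.0074  0.017   0.0202] slope deg 23.45570341737419
```

step_arm(slide=[[0,0,0.01],[0,0,0.01],[0,0,0.008],[0,0,0]], twist=[0,0,0,0], hand=[1,1,1,1])

```text
time_s: 44.65
eef_pos: [0.6377, 0.1673, 0.0932]
tcp_rot: [0.006, 0.182, 0.983, 0.012]
wrist_force: [0.8, 0.4, -1.0]
grip_width: 0.0385
```

step_arm(slide=[[0,0,0],[0,0,0],[0,0,0],[0,0,0]], twist=[0,0,0,0], hand=[0.15,0.08,0.068,0.065])

```text
time_s: 45.05
eef_pos: [0.6374, 0.167, 0.093]
tcp_rot: [0.006, 0.182, 0.983, 0.012]
wrist_force: [-0.1, 1.1, -1.7]
grip_width: 0.04
```

```bash
python3 look.py 56; python3 tl.py w56
```

```text
45.05 [0.6374 0.167  0.093 ] [-0.091   1.1411 -1.7138] [0.0403 0.105  0.0019] yaw 69.05266918283289 0.039971229351256306 tz [ 0.0154  0.0217 -0.9996]
ztop-tcp [-0.087  -0.0861 -0.033  -0.0086  0.0121  0.0188] slope deg 51.45016878285339
```

step_arm(slide=[[0,0,0],[0,0,0]], twist=[0,0], hand=[0.065,0.065])

```text
time_s: 45.3
eef_pos: [0.6381, 0.1669, 0.0933]
tcp_rot: [0.006, 0.182, 0.983, 0.012]
wrist_force: [0.2, -0.2, -0.9]
grip_width: 0.0402
```

```bash
python3 look.py 57; python3 tl.py w57
```

```text
45.3 [0.6381 0.1669 0.0933] [ 0.2432 -0.1912 -0.8594] [-0.1418  0.0189  0.0395] yaw 69.04270868833353 0.04021686599182513 tz [ 0.0165  0.0217 -0.9996]
ztop-tcp [-0.0882 -0.0869 -0.0347 -0.0088  0.0125  0.0198] slope deg 52.17065760381234
```

step_arm(slide=[[0,0,0.008],[0,0,0],[0,0,0]], twist=[0,0,0], hand=[0.066,0.064,0.063])

```text
time_s: 45.65
eef_pos: [0.638, 0.1673, 0.1022]
tcp_rot: [0.006, 0.182, 0.983, 0.012]
wrist_force: [-0.0, 0.1, -0.3]
grip_width: 0.0399
```

```bash
python3 look.py 58; python3 tl.py w58
```

```text
45.65 [0.638  0.1673 0.1022] [-0.0294  0.1223 -0.3469] [-0.0419 -0.0001  0.0105] yaw 69.05621119983279 0.03988524386716867 tz [ 0.0164  0.0221 -0.9996]
ztop-tcp [-0.0988 -0.0962 -0.0651 -0.0213  0.0117  0.0205] slope deg 54.42893636734215
```

step_arm(slide=[[0,0,0.004],[0,0,0],[0,0,0]], twist=[0,0,0], hand=[0.063,0.062,0.061])

```text
time_s: 46.0
eef_pos: [0.638, 0.1676, 0.1067]
tcp_rot: [0.006, 0.182, 0.983, 0.013]
wrist_force: [-0.5, 0.6, 0.8]
grip_width: 0.0403
```

```bash
python3 look.py 59; python3 tl.py w59
```

```text
46.0 [0.638  0.1676 0.1067] [-0.4679  0.6481  0.8097] [-0.0078 -0.0028 -0.0367] yaw 69.06833805237218 0.04028645831008639 tz [ 0.0168  0.0225 -0.9996]
ztop-tcp [-0.1016 -0.1027 -0.0701 -0.0239  0.0078  0.0162] slope deg 53.77110966381122
```

step_arm(slide=[[0,0,0],[0,0,0]], twist=[0,0], hand=[1,1])

```text
time_s: 46.25
eef_pos: [0.6384, 0.1676, 0.1072]
tcp_rot: [0.007, 0.182, 0.983, 0.013]
wrist_force: [-0.7, -0.4, 1.4]
grip_width: 0.0376
```

```bash
cat > tilt.py <<'E'
from st import *
import sys
d=load(sys.argv[1]); r0,r1=int(sys.argv[2]),int(sys.argv[3]); rows=np.arange(r0,r1,4); P=depthpt(d,np.stack([np.full(len(rows),320),rows],1)); h=np.hypot(*(P[:,:2]-P[-1,:2]).T)*-1
k=np.polyfit(h,P[:,2],1); print('tilt',np.degrees(np.arctan(k[0])),'lowest',P[0],'highest',P[-1],'len',np.linalg.norm(P[0]-P[-1]))
E
python3 look.py 60; python3 tilt.py w60 148 250
```

```text
46.25 [0.6384 0.1676 0.1072] [-0.7095 -0.3982  1.4224] [-0.0983  0.066   0.0427] yaw 69.06088729647628 0.03762445921621109 tz [ 0.0176  0.0226 -0.9996]
tilt 65.64635409142322 lowest [0.5944 0.1862 0.0344] highest [0.6268 0.1712 0.1144] len 0.08755800673117607
```

step_arm(slide=[[0,0,-0.004],[0,0,-0.003],[-0.0075,0.0028,0],[-0.0075,0.0028,0.0005],[-0.0075,0.0028,0],[0,0,0]], twist=[0,0,0,0,0,0], hand=[1,1,1,1,1,1])

```text
time_s: 46.9
eef_pos: [0.6215, 0.1736, 0.1076]
tcp_rot: [0.014, 0.184, 0.983, 0.013]
wrist_force: [0.2, 0.1, 0.5]
grip_width: 0.0379
```

```bash
python3 look.py 61; python3 tilt.py w61 170 250
```

```text
46.9 [0.6215 0.1736 0.1076] [0.2287 0.0917 0.5206] [ 0.0573 -0.0154 -0.0233] yaw 68.81727693236562 0.03787378742514338 tz [ 0.0315  0.0197 -0.9993]
tilt 66.83335559297637 lowest [0.5876 0.1878 0.0577] highest [0.6089 0.1776 0.1144] len 0.06145386137568948
```

step_arm(slide=[[0,0,-0.005],[0,0,-0.004]], twist=[0,0], hand=[1,1])

```text
time_s: 47.15
eef_pos: [0.6291, 0.1724, 0.1055]
tcp_rot: [0.021, 0.185, 0.982, 0.014]
wrist_force: [-0.7, -3.9, 22.0]
grip_width: 0.0374
```

step_arm(slide=[[0,0,0.003],[0,0,0],[0,0,0],[-0.008,0.003,0],[-0.008,0.003,0],[0,0,0]], twist=[0,0,0,0,0,0], hand=[1,0.15,0.07,0.065,0.064,0.064])

```text
time_s: 47.75
eef_pos: [0.6118, 0.1787, 0.1072]
tcp_rot: [0.02, 0.185, 0.982, 0.014]
wrist_force: [0.1, 0.2, 0.1]
grip_width: 0.0401
```

```bash
python3 look.py 62; python3 tilt.py w62 190 250
```

```text
47.75 [0.6118 0.1787 0.1072] [0.1374 0.1616 0.1345] [-0.045   0.1131 -0.0464] yaw 68.66098734299077 0.04007971597232882 tz [ 0.0444  0.0192 -0.9988]
tilt 79.50737290887731 lowest [0.5907 0.1883 0.0575] highest [0.5998 0.1826 0.1125] len 0.0560249277220848
```

step_arm(slide=[[-0.008,0.003,0],[-0.006,0.002,0],[0,0,0]], twist=[0,0,0], hand=[0.064,0.064,0.064])

```text
time_s: 48.1
eef_pos: [0.5967, 0.1839, 0.1069]
tcp_rot: [0.02, 0.185, 0.982, 0.013]
wrist_force: [0.6, -0.1, -0.8]
grip_width: 0.0397
```

```bash
python3 look.py 63; python3 tilt.py w63 200 242
```

```text
48.1 [0.5967 0.1839 0.1069] [ 0.6362 -0.089  -0.7919] [-0.0113  0.0409  0.0224] yaw 68.66546118777406 0.039657363826075744 tz [ 0.0441  0.0188 -0.9989]
tilt 87.6723403305456 lowest [0.5838 0.1904 0.0523] highest [0.5842 0.1881 0.107 ] len 0.0546702105990905
```

step_arm(slide=[[0,0,0],[0,0,0],[0,0,0],[0,0,0.02],[0,0,0.04],[0,0,0.04],[0,0,0.02],[0,0,0]], twist=[0,0,0,0,0,0,0,0], hand=[0.02,-0.3,-1,-1,-1,-1,-1,-1])

```text
time_s: 48.95
eef_pos: [0.5974, 0.1822, 0.2305]
tcp_rot: [0.019, 0.186, 0.982, 0.013]
wrist_force: [-0.2, 0.6, -0.7]
grip_width: 0.0858
```

```bash
python3 look.py 64 1
```

```text
48.95 [0.5974 0.1822 0.2305] [-0.1819  0.5742 -0.6898] [-0.0712 -0.0095  0.0153] yaw 68.5627222729099 0.08582649660622832 tz [ 0.0429  0.0184 -0.9989]
```

step_arm(slide=[[0.0,-0.034,0],[0.0,-0.038,0],[0.0,-0.038,0],[0.0,-0.038,0],[0.0,-0.038,0],[0.0,-0.038,0],[0.0,-0.038,0],[0.0,-0.038,0],[0.0,-0.038,0],[0,0,0]], twist=[2.2,2.2,2.2,2.2,2.2,2.2,2.2,2.2,2.2,0], hand=[-1,-1,-1,-1,-1,-1,-1,-1,-1,-1])

```text
time_s: 50.05
eef_pos: [0.5855, -0.1709, 0.2104]
tcp_rot: [0.003, 0.006, 1.0, 0.014]
wrist_force: [0.6, -0.7, -1.1]
grip_width: 0.0855
```

```bash
python3 look.py 65
```

```text
50.05 [ 0.5855 -0.1709  0.2104] [ 0.5811 -0.7105 -1.1397] [-0.0389  0.0655 -0.0325] yaw 89.46380497577107 0.08554243734804932 tz [ 0.007   0.0289 -0.9996]
```

Run:
```python
from st import *
d=load('w65'); f,s=corners(d,[(305,140),(340,139),(308,235),(344,234)],.045,(0,0),1)
print('nib end',onplane(d,[(328,241)],.026),'jar',depthpt(d,[(320,328),(320,300)]),'lane near',onplane(d,[(285,121),(400,126)],.006),'lane far',onplane(d,[(285,245)],.006))
```

```text
foot [ 0.5437 -0.1635] nibshoulder [ 0.6474 -0.1605] len 0.10379345247051594 w 0.03488275086914098 0.03954377773458489 yaw 1.679065624139867
nib end [[ 0.6649 -0.1573  0.026 ]] jar [[ 0.7751 -0.1687  0.0551]
 [ 0.7521 -0.1675  0.0252]] lane near [[ 0.5272 -0.2035  0.006 ]
 [ 0.533  -0.073   0.006 ]] lane far [[ 0.6794 -0.2101  0.006 ]]
```

step_arm(slide=[[0.02,0.004,-0.03],[0.02,0.004,-0.04],[0.012,0.002,-0.04],[0,0,-0.03],[0,0,0]], twist=[2.3,0,0,0,0], hand=[-0.8,-0.8,-0.8,-0.8,-0.8])

```text
time_s: 50.6
eef_pos: [0.6371, -0.1513, 0.0619]
tcp_rot: [0.001, -0.017, 1.0, 0.017]
wrist_force: [0.1, 0.0, -0.1]
grip_width: 0.0768
```

```bash
python3 look.py 66
```

```text
50.6 [ 0.6371 -0.1513  0.0619] [ 0.1002  0.0071 -0.0953] [-0.0775  0.0659 -0.0266] yaw 91.98390766846717 0.07678142434243211 tz [ 0.0019  0.0346 -0.9994]
```

Run:
```python
from st import *
d=load('w66'); f,s=corners(d,[(266,81),(340,81),(274,261),(338,261)],.045,(0,0),1)
a=(s-f)/np.linalg.norm(s-f); e=env.sense()['eef_pos'][:2]; print(f+a*.093, f+a*.093-e)
```

```text
foot [ 0.5449 -0.1634] nibshoulder [ 0.6461 -0.1595] len 0.10120239827804506 w 0.037230035721923946 0.037786062795987736 yaw 2.1744109833432828
[ 0.6379 -0.1598] [-0.0004 -0.0088]
```

step_arm(slide=[[0.0,-0.009,-0.01],[0,0,-0.02],[0,0,-0.012],[0,0,-0.004],[0,0,0]], twist=[0,0,0,0,0], hand=[-0.8,-0.8,-0.8,-0.8,-0.8])

```text
time_s: 51.15
eef_pos: [0.6416, -0.1612, 0.0228]
tcp_rot: [0.007, -0.017, 1.0, 0.016]
wrist_force: [0.7, 0.1, 1.0]
grip_width: 0.0771
```

step_arm(slide=[[-0.003,0.001,-0.007],[0,0,0],[0,0,0],[0,0,0],[0,0,0],[0,0,0],[0,0,0.02],[0.01,0,0.02],[0.015,0.0006,0.008],[0.015,0.0006,0],[0,0,0],[0,0,0]], twist=[0,0,0,0,0,0,0,0,0,0,0,0], hand=[-0.8,-0.8,1,1,1,1,1,1,1,1,1,1])

```text
time_s: 52.35
eef_pos: [0.6792, -0.1594, 0.0671]
tcp_rot: [0.007, -0.017, 1.0, 0.016]
wrist_force: [-0.3, -0.2, -2.0]
grip_width: 0.0391
```

```bash
python3 look.py 67; python3 tl.py w67
```

```text
52.35 [ 0.6792 -0.1594  0.0671] [-0.3197 -0.159  -1.9533] [-0.0539 -0.0588 -0.0324] yaw 91.97899913488 0.03910692310957696 tz [ 0.0137  0.032  -0.9994]
ztop-tcp [0.0266 0.0269 0.0276 0.0273 0.0263 0.0276] slope deg 0.20125644465967332
```

step_arm(slide=[[0,0,0],[0,0,0],[0,0,0],[0,0,0]], twist=[0,0,0,0], hand=[0.15,0.08,0.07,0.066])

```text
time_s: 52.8
eef_pos: [0.6767, -0.1599, 0.0659]
tcp_rot: [0.006, -0.017, 1.0, 0.016]
wrist_force: [-0.5, -0.3, -2.1]
grip_width: 0.0401
```

```bash
python3 look.py 68; python3 tl.py w68
```

```text
52.8 [ 0.6767 -0.1599  0.0659] [-0.5386 -0.3231 -2.1195] [-0.0592 -0.0995 -0.0256] yaw 91.97126057925064 0.04010565905091107 tz [ 0.0106  0.0317 -0.9994]
ztop-tcp [0.0282 0.0269 0.0273 0.0278 0.0276 0.0282] slope deg 0.2877281026316228
```

step_arm(slide=[[0,0,0],[0,0,0]], twist=[0,0], hand=[0.064,0.0625])

```text
time_s: 53.05
eef_pos: [0.6766, -0.16, 0.066]
tcp_rot: [0.006, -0.017, 1.0, 0.016]
wrist_force: [0.3, -0.4, -2.1]
grip_width: 0.0401
```

```bash
python3 look.py 69; python3 tl.py w69
```

```text
53.05 [ 0.6766 -0.16    0.066 ] [ 0.2589 -0.3776 -2.0681] [-0.024  -0.0945  0.0593] yaw 91.96594375741036 0.04008812010429486 tz [ 0.0107  0.0316 -0.9994]
ztop-tcp [0.0271 0.0268 0.0281 0.0272 0.0274 0.0275] slope deg 0.18931462755487774
```

step_arm(slide=[[0,0,0],[0,0,0]], twist=[0,0], hand=[0.0615,0.0605])

```text
time_s: 53.3
eef_pos: [0.6767, -0.16, 0.066]
tcp_rot: [0.006, -0.017, 1.0, 0.016]
wrist_force: [-0.4, 0.3, -0.6]
grip_width: 0.0401
```

```bash
python3 look.py 70; python3 tl.py w70
```

```text
53.3 [ 0.6767 -0.16    0.066 ] [-0.4485  0.2845 -0.5675] [-0.0476  0.0441  0.0074] yaw 91.96500989204658 0.04011371708766816 tz [ 0.0108  0.0316 -0.9994]
ztop-tcp [0.0015 0.0052 0.0094 0.0153 0.0203 0.0236] slope deg 14.295704797411181
```

step_arm(slide=[[0,0,0.004],[0,0,0.004]], twist=[0,0], hand=[0.061,0.062])

```text
time_s: 53.55
eef_pos: [0.6763, -0.1599, 0.074]
tcp_rot: [0.005, -0.017, 1.0, 0.016]
wrist_force: [-0.0, 0.7, -1.3]
grip_width: 0.0399
```

```bash
python3 look.py 71; python3 tl.py w71
```

```text
53.55 [ 0.6763 -0.1599  0.074 ] [-0.0424  0.6504 -1.3178] [-0.0194  0.0731  0.0156] yaw 91.9719894169137 0.039891802675345756 tz [ 0.0098  0.0319 -0.9994]
ztop-tcp [-0.0691 -0.0254 -0.0137 -0.0006  0.0121  0.0183] slope deg 39.61334301311025
```

step_arm(slide=[[0,0,0.008],[0,0,0.008],[0,0,0.004],[0,0,0.0],[0,0,0]], twist=[0,0,0,0,0], hand=[0.075,0.075,0.07,0.066,0.064])

```text
time_s: 54.1
eef_pos: [0.6776, -0.1599, 0.0982]
tcp_rot: [0.007, -0.017, 1.0, 0.016]
wrist_force: [1.1, -0.1, -1.6]
grip_width: 0.04
```

```bash
python3 look.py 72; python3 tilt.py w72 140 260
```

```text
54.1 [ 0.6776 -0.1599  0.0982] [ 1.1483 -0.0909 -1.5842] [-0.1671 -0.1493 -0.0122] yaw 91.96960469637797 0.04001306361338785 tz [ 0.0133  0.0313 -0.9994]
tilt 53.02023870617693 lowest [ 0.621  -0.161   0.0458] highest [ 0.6679 -0.1614  0.108 ] len 0.07787360834306531
```

step_arm(slide=[[0,0,0.005],[0,0,0.003],[0,0,0],[0,0,0]], twist=[0,0,0,0], hand=[0.066,0.065,0.064,0.063])

```text
time_s: 54.55
eef_pos: [0.6772, -0.1599, 0.1063]
tcp_rot: [0.006, -0.017, 1.0, 0.016]
wrist_force: [0.4, 0.6, -0.5]
grip_width: 0.04
```

```bash
python3 look.py 73; python3 tilt.py w73 150 250
```

```text
54.55 [ 0.6772 -0.1599  0.1063] [ 0.4062  0.5657 -0.5248] [-0.0213  0.0614  0.0015] yaw 91.97293650282722 0.040022849453124426 tz [ 0.0122  0.0315 -0.9994]
tilt 67.91439284845288 lowest [ 0.6322 -0.1595  0.0244] highest [ 0.666  -0.1612  0.1085] len 0.09070848382888846
```

step_arm(slide=[[-0.004,0,-0.002],[-0.008,-0.0003,0],[-0.008,-0.0003,0],[-0.008,-0.0003,0],[0,0,0]], twist=[0,0,0,0,0], hand=[0.064,0.064,0.064,0.064,0.064])

```text
time_s: 55.1
eef_pos: [0.646, -0.1607, 0.1037]
tcp_rot: [0.006, -0.017, 1.0, 0.016]
wrist_force: [0.8, -0.6, 0.4]
grip_width: 0.0403
```

```bash
python3 look.py 74; python3 tilt.py w74 190 245
```

```text
55.1 [ 0.646  -0.1607  0.1037] [ 0.8382 -0.5769  0.4112] [ 0.0582  0.0665 -0.0174] yaw 91.98054134895719 0.04027122719530332 tz [ 0.0111  0.0316 -0.9994]
tilt 84.53144934686128 lowest [ 0.6293 -0.1596  0.0285] highest [ 0.6358 -0.1618  0.0996] len 0.07141310266056329
```

step_arm(slide=[[-0.006,-0.0002,0],[-0.003,0,0],[0,0,0],[0,0,0]], twist=[0,0,0,0], hand=[0.064,0.064,0.064,0.064])

```text
time_s: 55.55
eef_pos: [0.637, -0.161, 0.104]
tcp_rot: [0.006, -0.017, 1.0, 0.016]
wrist_force: [-0.1, -0.2, -0.9]
grip_width: 0.0398
```

```bash
python3 look.py 75; python3 tilt.py w75 195 245
```

```text
55.55 [ 0.637 -0.161  0.104] [-0.1457 -0.1702 -0.8638] [-0.0537  0.0251 -0.0226] yaw 91.97521622354695 0.039754321341498665 tz [ 0.0121  0.0316 -0.9994]
tilt 88.06384629938974 lowest [ 0.6278 -0.1592  0.0181] highest [ 0.6272 -0.1621  0.1002] len 0.08216163856316627
```

Upright (≈88–90°). Release and rise.

step_arm(slide=[[0,0,0],[0,0,0],[0,0,0],[0,0,0.02],[0,0,0.04],[0,0,0.04],[0,0,0.02],[0,0,0]], twist=[0,0,0,0,0,0,0,0], hand=[0.02,-0.3,-0.7,-0.7,-0.7,-0.7,-0.7,-0.7])

```text
time_s: 56.4
eef_pos: [0.6367, -0.1603, 0.2275]
tcp_rot: [0.006, -0.017, 1.0, 0.016]
wrist_force: [0.1, 0.4, -0.0]
grip_width: 0.0723
```

```bash
python3 look.py 76 1
```

```text
56.4 [ 0.6367 -0.1603  0.2275] [ 0.0575  0.4062 -0.0114] [-0.1108  0.0138 -0.0002] yaw 92.0175078710461 0.07227543014716005 tz [ 0.0108  0.0331 -0.9994]
```

step_arm(slide=[[-0.006,0.034,0],[-0.008,0.034,0],[-0.008,0.034,0],[-0.008,0.034,0],[-0.008,0.034,0],[-0.008,0.034,0],[-0.008,0.034,0],[-0.008,0.034,0],[-0.008,0.034,0],[-0.008,0.034,0],[0,0,0]], twist=[0,0,0,0,0,0,0,0,0,0,0], hand=[-1,-1,-1,-1,-1,-1,-1,-1,-1,-1,-1])

```text
time_s: 57.6
eef_pos: [0.5438, 0.185, 0.2058]
tcp_rot: [-0.009, -0.014, 1.0, 0.016]
wrist_force: [0.3, 1.1, -0.2]
grip_width: 0.0852
```

```bash
python3 look.py 77
```

```text
57.6 [0.5438 0.185  0.2058] [ 0.2658  1.0804 -0.2196] [-0.0102 -0.0495 -0.0437] yaw 91.4960842749057 0.08516118209131299 tz [-0.018   0.0308 -0.9994]
```

```bash
python3 - <<'E'
from st import *
d=load('w77'); 
cv2.imwrite('pics/z77.png',cv2.resize(d['frame'][75:215,280:400],None,fx=5,fy=4.2,interpolation=cv2.INTER_CUBIC))
E
python3 - <<'E'
from st import *
d=load('w77'); c=np.array([(150,515),(328,537),(243,103),(425,130)])/[5,4.2]+[280,75]
f,s=corners(d,c,.043,(0,0),1); a=(s-f)/np.linalg.norm(s-f)
m=c.mean(0); print(depthpt(d,[c[:2].mean(0)*.9+m*.1,m,c[2:].mean(0)*.9+m*.1])[:,2])
for L in (.03,.04): print(L,f+a*L,f+a*L-env.sense()['eef_pos'][:2])
tc=onplane(d,[(370,138)],.028); print('tray corner',tc,'tin edge',onplane(d,[(300,85)],.034))
E
```

```text
foot [0.5605 0.1984] nibshoulder [0.4601 0.2136] len 0.10163220589946943 w 0.03765486432630286 0.0364500170472973 yaw 171.38443023612285
[0.0479 0.0427 0.0399]
0.03 [0.5309 0.2029] [-0.0138  0.0209]
0.04 [0.521  0.2044] [-0.0237  0.0224]
tray corner [[0.4958 0.2414 0.028 ]] tin edge [[0.4435 0.1671 0.034 ]]
```

step_arm(slide=[[-0.007,0.01,-0.02],[-0.007,0.011,-0.03],[0,0,-0.03],[0,0,-0.03],[0,0,-0.02],[0,0,0]], twist=[-5,-5,0,0,0,0], hand=[-0.8,-0.8,-0.8,-0.8,-0.8,-0.8])

```text
time_s: 58.25
eef_pos: [0.53, 0.1943, 0.0647]
tcp_rot: [-0.01, 0.081, 0.997, 0.012]
wrist_force: [-0.9, -0.7, -0.4]
grip_width: 0.0765
```

```bash
python3 look.py 78
```

```text
58.25 [0.53   0.1943 0.0647] [-0.91   -0.6671 -0.4426] [-0.0568 -0.0124  0.0068] yaw 80.64666755882054 0.07646965245469212 tz [-0.0189  0.0249 -0.9995]
```

step_arm(slide=[[0.0,0.008,-0.01],[0,0,-0.02],[0,0,-0.014],[-0.001,0,-0.005],[0,0,0]], twist=[0.7,0,0,0,0], hand=[-0.8,-0.8,-0.8,-0.8,-0.8])

```text
time_s: 58.8
eef_pos: [0.5326, 0.2039, 0.0176]
tcp_rot: [-0.007, 0.075, 0.997, 0.013]
wrist_force: [0.6, -1.1, 0.6]
grip_width: 0.0766
```

```bash
python3 look.py 79
```

```text
58.8 [0.5326 0.2039 0.0176] [ 0.6007 -1.0769  0.6365] [-0.0472 -0.0314  0.0328] yaw 81.3323405702221 0.07656555387990972 tz [-0.0128  0.0275 -0.9995]
```

Aligned. Close, lift and carry +x.

step_arm(slide=[[0,0,0],[0,0,0],[0,0,0],[0,0,0],[0,0,0],[0,0,0.015],[0.01,0,0.015],[0.025,0,0.01],[0.025,0,0],[0.025,0,0],[0.015,0,0],[0,0,0]], twist=[0,0,0,0,0,0,0,0,0,0,0,0], hand=[1,1,1,1,1,1,1,1,1,1,1,1])

```text
time_s: 60.05
eef_pos: [0.6367, 0.2044, 0.0686]
tcp_rot: [-0.006, 0.075, 0.997, 0.014]
wrist_force: [-0.4, 0.7, -2.4]
grip_width: 0.039
```

```bash
python3 look.py 80;python3 tl.py w80
```

```text
60.05 [0.6367 0.2044 0.0686] [-0.4421  0.723  -2.3758] [-0.035  -0.0407  0.0221] yaw 81.4597133015403 0.038990906380800675 tz [-0.0089  0.0297 -0.9995]
ztop-tcp [0.0086 0.0169 0.0206 0.0218 0.0233 0.0256] slope deg 9.210574054939622
```

step_arm(slide=[[0,0,-0.02],[0,0,-0.015],[0,0,-0.008],[0,0,0],[0,0,0],[0,0,0],[0,0,0.02],[0,0,0.03],[-0.03,0.0045,0],[-0.03,0.0045,0],[0,0,0]], twist=[0,0,0,0,0,0,0,0,0,0,0], hand=[1,1,1,1,-0.8,-0.8,-0.8,-0.8,-0.8,-0.8,-0.8])

```text
time_s: 61.2
eef_pos: [0.5723, 0.2168, 0.0823]
tcp_rot: [-0.004, 0.073, 0.997, 0.017]
wrist_force: [-0.5, 0.7, 1.1]
grip_width: 0.0769
```

```bash
python3 look.py 81
```

```text
61.2 [0.5723 0.2168 0.0823] [-0.5443  0.7325  1.0581] [-0.0721  0.0286 -0.0021] yaw 81.49704474417842 0.07692943677586721 tz [-0.0058  0.0335 -0.9994]
```

Run:
```python
from st import *
d=load('w81'); f,s=corners(d,[(290,336),(340,336),(288,210),(345,211)],.045,(0,0),1)
a=(s-f)/np.linalg.norm(s-f); e=env.sense()['eef_pos'][:2]; g=f+a*.095; print(g,g-e,s-a*.007)
```

```text
foot [0.659  0.2008] nibshoulder [0.5566 0.2175] len 0.10372198968509665 w 0.03873100671113988 0.03541218451205989 yaw 170.71331858165672
[0.5652 0.2161] [-0.0092  0.0001] [0.5635 0.2164]
```

step_arm(slide=[[-0.008,0.0,-0.02],[0,0,-0.02],[0,0,-0.015],[0,0,0]], twist=[0,0,0,0], hand=[-0.8,-0.8,-0.8,-0.8])

```text
time_s: 61.65
eef_pos: [0.5711, 0.2156, 0.0279]
tcp_rot: [-0.0, 0.075, 0.997, 0.017]
wrist_force: [0.3, -0.7, -0.2]
grip_width: 0.0771
```

step_arm(slide=[[-0.006,0.001,-0.006],[0,0,-0.005],[0,0,0],[0,0,0],[0,0,0],[0,0,0],[0,0,0],[0,0,0],[0,0,0.02],[0,0,0.02],[0,0,0.01],[0,0,0]], twist=[0,0,0,0,0,0,0,0,0,0,0,0], hand=[-0.8,-0.8,-0.8,1,1,1,1,1,1,1,1,1])

```text
time_s: 62.85
eef_pos: [0.5659, 0.2164, 0.0689]
tcp_rot: [0.0, 0.076, 0.997, 0.017]
wrist_force: [-0.1, 0.1, -2.4]
grip_width: 0.039
```

```bash
python3 look.py 82
```

```text
62.85 [0.5659 0.2164 0.0689] [-0.0936  0.0558 -2.3821] [-0.0325  0.0821  0.0548] yaw 81.28026174594869 0.03899488069601336 tz [ 0.0027  0.0342 -0.9994]
```

step_arm(slide=[[0,0,0],[0,0,0],[0,0,0],[0,0,0],[0,0,0]], twist=[0,0,0,0,0], hand=[0.15,0.08,0.07,0.066,0.0635])

```text
time_s: 63.4
eef_pos: [0.564, 0.2151, 0.0649]
tcp_rot: [-0.002, 0.076, 0.997, 0.016]
wrist_force: [0.4, 0.4, -1.2]
grip_width: 0.0401
```

```bash
python3 look.py 83; python3 -c "
from st import *
for n in ('w82','w83'):
    d=load(n);P=depthpt(d,[(320,275),(320,300),(320,330)]);print(P[:,2]-d['s']['eef_pos'][2])"
```

```text
63.4 [0.564  0.2151 0.0649] [ 0.4421  0.365  -1.2016] [-0.0113  0.0906 -0.0068] yaw 81.27344673456561 0.04011616511516274 tz [-0.0021  0.0319 -0.9995]
[0.0237 0.0267 0.028 ]
[0.0243 0.0274 0.0275]
```

step_arm(slide=[[0,0,0],[0,0,0],[0,0,0]], twist=[0,0,0], hand=[0.0625,0.0615,0.061])

```text
time_s: 63.75
eef_pos: [0.5641, 0.2151, 0.0648]
tcp_rot: [-0.002, 0.076, 0.997, 0.016]
wrist_force: [-0.2, 0.8, -1.5]
grip_width: 0.0402
```

```bash
python3 look.py 84; python3 -c "
from st import *
for n in ('w84',):
    d=load(n);P=depthpt(d,[(320,275),(320,300),(320,330)]);print(P[:,2]-d['s']['eef_pos'][2])"
```

```text
63.75 [0.5641 0.2151 0.0648] [-0.2032  0.8002 -1.5393] [-0.0355  0.0373  0.0061] yaw 81.27859159704398 0.040245837674206524 tz [-0.0022  0.0319 -0.9995]
[0.0249 0.027  0.0261]
```

step_arm(slide=[[0,0,0],[0,0,0]], twist=[0,0], hand=[0.0605,0.0605])

```text
time_s: 64.0
eef_pos: [0.5641, 0.2151, 0.0649]
tcp_rot: [-0.002, 0.076, 0.997, 0.016]
wrist_force: [-0.3, 0.6, -2.6]
grip_width: 0.04
```

```bash
python3 look.py 85; python3 -c "
from st import *
for n in ('w85',):
    d=load(n);P=depthpt(d,[(320,230),(320,250),(320,275),(320,300),(320,330)]);print(P[:,2]-d['s']['eef_pos'][2])"
```

```text
64.0 [0.5641 0.2151 0.0649] [-0.296   0.6144 -2.5565] [-0.033   0.0795  0.031 ] yaw 81.27902680337019 0.04000560771669752 tz [-0.002   0.0319 -0.9995]
[0.0085 0.0194 0.0246 0.0276 0.0277]
```

step_arm(slide=[[0,0,0],[0,0,0]], twist=[0,0], hand=[0.0595,0.0598])

```text
time_s: 64.25
eef_pos: [0.5641, 0.2151, 0.0649]
tcp_rot: [-0.002, 0.076, 0.997, 0.016]
wrist_force: [0.1, 0.2, -0.9]
grip_width: 0.04
```

```bash
python3 look.py 86; python3 -c "
from st import *
for n in ('w86',):
    d=load(n);P=depthpt(d,[(320,230),(320,250),(320,275),(320,300),(320,330)]);print(P[:,2]-d['s']['eef_pos'][2])"
```

```text
64.25 [0.5641 0.2151 0.0649] [ 0.1304  0.1569 -0.919 ] [ 0.0041  0.1291 -0.0313] yaw 81.27676830945488 0.03996918548692288 tz [-0.0019  0.032  -0.9995]
[0.0095 0.0199 0.0243 0.0266 0.0273]
```

step_arm(slide=[[0,0,0],[0,0,0]], twist=[0,0], hand=[0.059,0.0585])

```text
time_s: 64.5
eef_pos: [0.5642, 0.2152, 0.065]
tcp_rot: [-0.002, 0.076, 0.997, 0.016]
wrist_force: [-0.3, -0.2, -0.2]
grip_width: 0.0403
```

```bash
python3 look.py 87; python3 -c "
from st import *
for n in ('w87',):
    d=load(n);P=depthpt(d,[(320,230),(320,250),(320,275),(320,300),(320,330)]);print(P[:,2]-d['s']['eef_pos'][2])"
```

```text
64.5 [0.5642 0.2152 0.065 ] [-0.3214 -0.2144 -0.2397] [-0.0224 -0.071   0.0134] yaw 81.28012799444637 0.04025225121428559 tz [-0.0018  0.0321 -0.9995]
[0.0068 0.0144 0.0178 0.0172 0.0112]
```

step_arm(slide=[[0,0,0.004],[0,0,0.004]], twist=[0,0], hand=[0.06,0.062])

```text
time_s: 64.75
eef_pos: [0.5643, 0.2154, 0.0735]
tcp_rot: [-0.002, 0.076, 0.997, 0.016]
wrist_force: [-0.6, 0.5, 0.2]
grip_width: 0.0401
```

```bash
python3 look.py 88; python3 -c "
from st import *
for n in ('w88',):
    d=load(n);P=depthpt(d,[(320,230),(320,250),(320,275),(320,300),(320,330)]);print(P-d['s']['eef_pos'])"
```

```text
64.75 [0.5643 0.2154 0.0735] [-0.6361  0.5137  0.1676] [-0.0577 -0.0122  0.0649] yaw 81.28760316696501 0.04010148944562912 tz [-0.0016  0.0322 -0.9995]
[[-0.0061  0.0012 -0.0285]
 [ 0.008  -0.0009 -0.0297]
 [ 0.0248 -0.0036 -0.0273]
 [ 0.0458 -0.0067 -0.0287]
 [ 0.073  -0.0108 -0.0284]]
```

step_arm(slide=[[0,0,0],[0,0,0]], twist=[0,0], hand=[-0.8,-0.8])

```text
time_s: 65.0
eef_pos: [0.565, 0.2158, 0.075]
tcp_rot: [-0.001, 0.076, 0.997, 0.016]
wrist_force: [-0.9, -0.7, -0.1]
grip_width: 0.0678
```

```bash
python3 look.py 89
python3 - <<'E'
from st import *
d=load('w89'); cv2.imwrite('pics/z89.png',cv2.resize(d['frame'][170:360,270:370],None,fx=4,fy=3,interpolation=cv2.INTER_CUBIC))
E
```

```text
65.0 [0.565  0.2158 0.075 ] [-0.9355 -0.6992 -0.137 ] [-0.0427  0.0006 -0.0268] yaw 81.2861499781214 0.06784802411305842 tz [ 0.0004  0.033  -0.9995]
```

Run:
```python
from st import *
d=load('w89'); c=np.array([(105,508),(298,503),(62,130),(308,128)])/[4,3]+[270,170]
f,s=corners(d,c,.045,(0,0),1)
a=(s-f)/np.linalg.norm(s-f); e=env.sense()['eef_pos'][:2]; g=s-a*.003; print(g,g-e)
```

```text
foot [0.6488 0.2037] nibshoulder [0.5484 0.2164] len 0.10120324320261012 w 0.036222393723397625 0.03674024883085667 yaw 172.7914552103097
[0.5514 0.216 ] [-0.0136  0.0002]
```

step_arm(slide=[[-0.013,0.0,-0.01],[0,0,-0.02],[0,0,-0.015],[-0.002,0,-0.006],[0,0,0]], twist=[1.3,0,0,0,0], hand=[-0.8,-0.8,-0.8,-0.8,-0.8])

```text
time_s: 65.55
eef_pos: [0.5501, 0.2159, 0.0224]
tcp_rot: [-0.001, 0.065, 0.998, 0.017]
wrist_force: [-0.4, 0.6, 0.1]
grip_width: 0.0769
```

step_arm(slide=[[0.001,0,-0.006],[0,0,0],[0,0,0],[0,0,0],[0,0,0],[0,0,0],[0,0,0],[0,0,0.02],[0.01,0,0.02],[0.015,0,0.008],[0,0,0]], twist=[0,0,0,0,0,0,0,0,0,0,0], hand=[-0.8,-0.8,1,1,1,1,1,1,1,1,1])

```text
time_s: 66.65
eef_pos: [0.5765, 0.2157, 0.0667]
tcp_rot: [-0.001, 0.064, 0.998, 0.017]
wrist_force: [-0.1, -0.3, -1.8]
grip_width: 0.0392
```

step_arm(slide=[[0,0,0],[0,0,0],[0,0,0],[0,0,0],[0,0,0]], twist=[0,0,0,0,0], hand=[0.15,0.08,0.07,0.066,0.064])

```text
time_s: 67.15
eef_pos: [0.5727, 0.2152, 0.0639]
tcp_rot: [-0.003, 0.064, 0.998, 0.015]
wrist_force: [0.5, -0.2, -1.3]
grip_width: 0.0403
```

```bash
cat > tn.py <<'E'
from st import *
import sys
d=load(sys.argv[1]);P=depthpt(d,[(320,r) for r in (215,230,245,260,275,300,325)]);print('z-tcp',P[:,2]-d['s']['eef_pos'][2])
E
python3 look.py 90; python3 tn.py w90
```

```text
67.15 [0.5727 0.2152 0.0639] [ 0.5246 -0.1656 -1.2858] [-0.0425  0.0536  0.0565] yaw 82.67594964135667 0.04025011382363512 tz [-0.0046  0.0312 -0.9995]
z-tcp [-0.0586  0.0014  0.0168  0.0205  0.0242  0.0278  0.0273]
```

step_arm(slide=[[0,0,0],[0,0,0]], twist=[0,0], hand=[0.0625,0.0613])

```text
time_s: 67.4
eef_pos: [0.5727, 0.2153, 0.0639]
tcp_rot: [-0.003, 0.064, 0.998, 0.016]
wrist_force: [-0.2, -0.0, -0.2]
grip_width: 0.04
```

```bash
python3 look.py 91; python3 tn.py w91
```

```text
67.4 [0.5727 0.2153 0.0639] [-0.217  -0.0078 -0.1505] [ 0.0321  0.0769 -0.0306] yaw 82.69272667070263 0.04001551089271458 tz [-0.0046  0.0314 -0.9995]
z-tcp [-0.0575  0.0073  0.0146  0.0226  0.022   0.023   0.0088]
```

step_arm(slide=[[0,0,0],[0,0,0]], twist=[0,0], hand=[0.0607,0.0602])

```text
time_s: 67.65
eef_pos: [0.5728, 0.2154, 0.0641]
tcp_rot: [-0.003, 0.064, 0.998, 0.016]
wrist_force: [0.4, -0.3, -1.0]
grip_width: 0.04
```

```bash
python3 look.py 92; python3 tn.py w92
```

```text
67.65 [0.5728 0.2154 0.0641] [ 0.4157 -0.3042 -1.0374] [-0.0827  0.0284  0.0147] yaw 82.68702584312165 0.03999670524145453 tz [-0.0043  0.0314 -0.9995]
z-tcp [-0.0595  0.008   0.0143  0.0226  0.0222  0.0234  0.0085]
```

step_arm(slide=[[0,0,0.0],[0,0,0.008],[0,0,0.01],[0,0,0.006],[0,0,0],[0,0,0]], twist=[0,0,0,0,0,0], hand=[0.08,0.08,0.075,0.07,0.066,0.064])

```text
time_s: 68.3
eef_pos: [0.5731, 0.2155, 0.091]
tcp_rot: [-0.003, 0.064, 0.998, 0.016]
wrist_force: [0.6, 0.1, -1.8]
grip_width: 0.0398
```

```bash
python3 look.py 93; python3 tn.py w93
```

```text
68.3 [0.5731 0.2155 0.091 ] [ 0.6377  0.1264 -1.8058] [-0.1753 -0.0411 -0.0183] yaw 82.6836279856582 0.03981902240402696 tz [-0.0033  0.0318 -0.9995]
z-tcp [-0.0856 -0.0062  0.016   0.0214  0.0226  0.0214 -0.0162]
```

step_arm(slide=[[0,0,0.008],[0,0,0.006],[0,0,0],[0,0,0]], twist=[0,0,0,0], hand=[0.066,0.065,0.064,0.063])

```text
time_s: 68.75
eef_pos: [0.5732, 0.2157, 0.1063]
tcp_rot: [-0.003, 0.064, 0.998, 0.016]
wrist_force: [1.1, -0.2, 0.4]
grip_width: 0.0395
```

```bash
python3 look.py 94 1; python3 tn.py w94; python3 -c "
from h import *
d=load('s94');cv2.imwrite('pics/z_s94.png',cv2.resize(d['frame'][120:240,280:440],None,fx=5,fy=5,interpolation=cv2.INTER_CUBIC))"
```

```text
68.75 [0.5732 0.2157 0.1063] [ 1.0747 -0.1804  0.3749] [ 0.0204 -0.0282 -0.0132] yaw 82.69937057215805 0.039498560878006454 tz [-0.0031  0.0321 -0.9995]
z-tcp [-0.0114  0.0046  0.0126  0.0204  0.0203 -0.1001 -0.1065]
```

step_arm(slide=[[0,0,0],[0,0,0],[0,0,0.008],[0.012,0,0],[0.014,0,0],[0.012,0,0],[0,0,0]], twist=[0,0,0,0,0,0,0], hand=[0.3,1,1,1,1,1,1])

```text
time_s: 69.55
eef_pos: [0.6136, 0.2144, 0.114]
tcp_rot: [-0.003, 0.064, 0.998, 0.015]
wrist_force: [-0.5, 0.3, -1.9]
grip_width: 0.0373
```

```bash
python3 look.py 95 1; python3 tilt.py w95 195 225; python3 -c "
from h import *
d=load('s95');cv2.imwrite('pics/z_s95.png',cv2.resize(d['frame'][120:240,280:440],None,fx=5,fy=5,interpolation=cv2.INTER_CUBIC))"
```

```text
69.55 [0.6136 0.2144 0.114 ] [-0.538   0.2583 -1.9244] [-0.0706  0.0173  0.0165] yaw 82.70753073303584 0.03728238876423758 tz [-0.0047  0.0303 -0.9995]
tilt 87.0029856672883 lowest [0.5947 0.218  0.0558] highest [0.5925 0.2165 0.1107] len 0.05492109186724805
```

step_arm(slide=[[0,0,-0.004],[0,0,-0.003],[0,0,-0.002],[0,0,0]], twist=[0,0,0,0], hand=[1,1,1,1])

```text
time_s: 70.05
eef_pos: [0.6121, 0.2155, 0.1065]
tcp_rot: [-0.002, 0.063, 0.998, 0.015]
wrist_force: [-1.7, -0.3, -2.3]
grip_width: 0.0379
```

step_arm(slide=[[0,0,-0.001],[0,0,0],[0,0,0],[0,0,0],[0,0,0],[0,0,0],[0,0,0],[0,0,0]], twist=[0,0,0,0,0,0,0,0], hand=[1,0.15,0.08,0.07,0.065,0.064,0.062,0.06])

```text
time_s: 70.85
eef_pos: [0.6116, 0.2165, 0.1058]
tcp_rot: [-0.002, 0.062, 0.998, 0.016]
wrist_force: [-0.7, 0.8, -0.1]
grip_width: 0.04
```

```bash
python3 look.py 96 1
```

```text
70.85 [0.6116 0.2165 0.1058] [-0.704   0.813  -0.0796] [ 0.0231 -0.0413 -0.002 ] yaw 82.888021266756 0.04004190514087886 tz [-0.0012  0.0317 -0.9995]
```

View pics/s96.png

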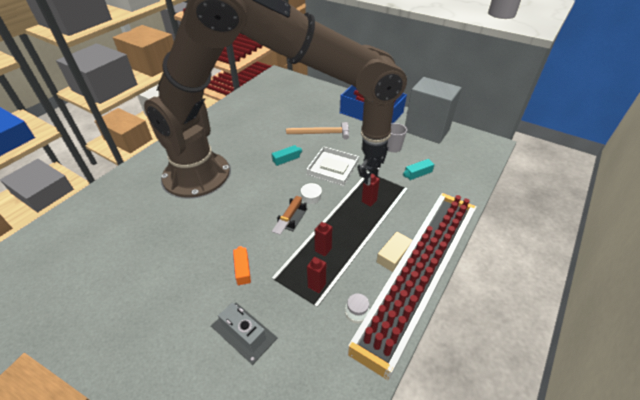

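View pics/w96.png

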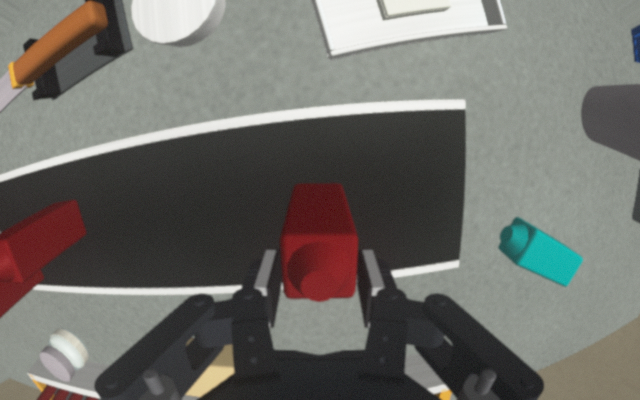

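Scene: the held stick (371,190) looks upright on the lane, the other two (323,237), (317,273) stand. Opening and rising.

step_arm(slide=[[0,0,0],[0,0,0],[0,0,0],[0,0,0],[0,0,0],[0,0,0],[0,0,0.02],[0,0,0.03],[0,0,0.04],[0,0,0.04],[0,0,0.02],[0,0,0]], twist=[0,0,0,0,0,0,0,0,0,0,0,0], hand=[0.05,0.02,-0.1,-0.3,-0.5,-0.5,-0.5,-0.5,-0.5,-0.5,-0.5,-0.5])

```text
time_s: 72.15
eef_pos: [0.6093, 0.2153, 0.2598]
tcp_rot: [-0.004, 0.062, 0.998, 0.015]
wrist_force: [-0.3, 0.5, -0.1]
grip_width: 0.064
```

```bash
python3 look.py 97 1; cat h.py | head -60
```

```text
72.15 [0.6093 0.2153 0.2598] [-0.2923  0.4541 -0.0941] [-0.0025 -0.04   -0.0107] yaw 82.91804079110878 0.06397191303730428 tz [-0.0056  0.0303 -0.9995]
import numpy as np, cv2
from rig import env, cams
def grab(n,tag):
    s=env.sense(); d=cams.get_image(n); cv2.imwrite(f'pics/{tag}.png',d['frame']); d['s']=s
    import pickle; pickle.dump(d,open(f'pics/{tag}.pkl','wb')); return d
from scipy.spatial.transform import Rotation as R
import pickle
def load(tag): return pickle.load(open(f'pics/{tag}.pkl','rb'))
def rq(q): q=np.array(q); return R.from_quat(q[[1,2,3,0]]).as_matrix()
def campose(d):
    if 'mount' in d:
        s=d['s']; Rt=rq(s['tcp_rot']); M=np.array(d['mount'])
        return Rt@M[:3,:3], Rt@M[:3,3]+s['eef_pos']
    return rq(d['attitude']), np.array(d['position'])
def foc(d): return 200/np.tan(np.radians(d['vfov'])/2)
def rays(d,uv):
    uv=np.atleast_2d(np.asarray(uv,float)); f=foc(d)
    x=(uv[:,0]-d['cx'])/f; y=(uv[:,1]-d['cy'])/f
    if 'mount' in d:
        r=np.hypot(x,y)+1e-12; s=np.sin(r)/r
        v=np.stack([x*s,y*s,np.cos(r)],1)
    else: v=np.stack([x,y,np.on
[... 727 characters left out ...]
hypot(c[:,0],c[:,1])+1e-12; th=np.arctan2(rr,c[:,2]); return np.stack([d['cx']+f*th*c[:,0]/rr,d['cy']+f*th*c[:,1]/rr],1)
    return np.stack([d['cx']+f*c[:,0]/c[:,2],d['cy']+f*c[:,1]/c[:,2]],1)
def yaw(s=None):
    s=s or env.sense(); m=rq(s['tcp_rot']); return np.degrees(np.arctan2(m[1,1],m[0,1])) # dir of tool y
def quad(d,mask,near):
    m=(mask.astype(np.uint8))*255
    cs,_=cv2.findContours(m,cv2.RETR_EXTERNAL,cv2.CHAIN_APPROX_NONE)
    best=min([c for c in cs if cv2.contourArea(c)>40],key=lambda c:np.linalg.norm(c.reshape(-1,2).mean(0)-near))
    return best.reshape(-1,2).astype(float)
def rect(d,c,z):
    P=onplane(d,c,z)[:,:2]; r=cv2.minAreaRect((P*1000).astype(np.float32)); return r
```

View pics/s97.png

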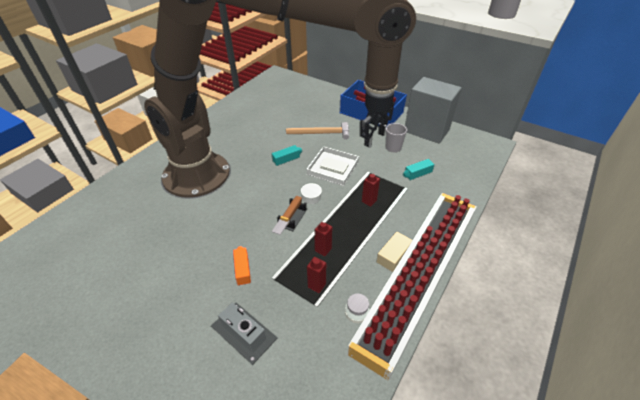

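View pics/w97.png

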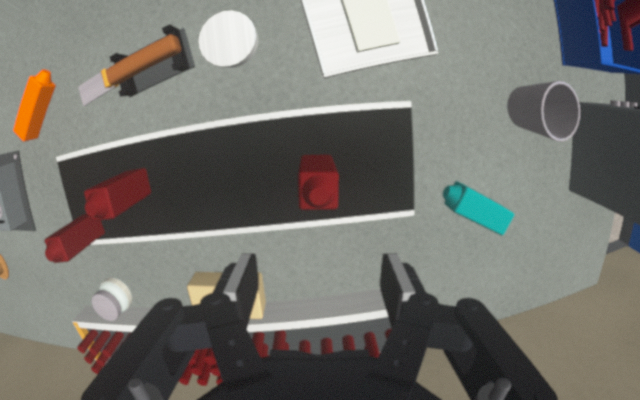

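A stands free at (318,185); sticks 5 and B at (115,195), (75,240). Measuring the lane coordinates.

```bash
python3 - <<'E'
from h import *
d=load('w97')
print(onplane(d,[[411,103],[413,214],[58,159],[98,241]],.006).round(4))
print('A nib',onplane(d,[[320,191]],.126).round(4))
print('nibs',onplane(d,[[99,204],[57,249]],.126).round(4))
E
grep -n "" tilt.py | head -5
```

```text
[[ 0.541   0.3513  0.006 ]
 [ 0.6961  0.3458  0.006 ]
 [ 0.5286 -0.2039  0.006 ]
 [ 0.6796 -0.1639  0.006 ]]
A nib [[0.6098 0.2188 0.126 ]]
nibs [[ 0.5901 -0.0267  0.126 ]
 [ 0.6392 -0.133   0.126 ]]
1:from st import *
2:import sys
3:d=load(sys.argv[1]); r0,r1=int(sys.argv[2]),int(sys.argv[3]); rows=np.arange(r0,r1,4); P=depthpt(d,np.stack([np.full(len(rows),320),rows],1)); h=np.hypot(*(P[:,:2]-P[-1,:2]).T)*-1
4:k=np.polyfit(h,P[:,2],1); print('tilt',np.degrees(np.arctan(k[0])),'lowest',P[0],'highest',P[-1],'len',np.linalg.norm(P[0]-P[-1]))
```

step_arm(slide=[[0,-0.05,0],[0,-0.05,0],[0,-0.05,0],[0,-0.05,0],[0,-0.05,0],[0,-0.05,0],[0,-0.05,0],[0,-0.05,0],[0,-0.05,0],[0,-0.05,0],[0,-0.05,0],[0,-0.05,0]], twist=[0,0,0,0,0,0,0,0,0,0,0,0], hand=[1,1,1,1,1,1,1,1,1,1,1,1])

```text
time_s: 73.45
eef_pos: [0.5937, -0.3798, 0.2362]
tcp_rot: [-0.02, 0.053, 0.998, 0.017]
wrist_force: [0.8, 0.2, 0.3]
grip_width: 0.0001
```

step_arm(slide=[[0,0,0],[0,0,0]], twist=[0,0], hand=[1,1])

```text
time_s: 73.65
eef_pos: [0.5893, -0.3897, 0.23]
tcp_rot: [-0.024, 0.059, 0.998, 0.016]
wrist_force: [0.8, 1.7, -0.4]
grip_width: -0.0001
```

```bash
python3 look.py 98
```

```text
73.65 [ 0.5893 -0.3897  0.23  ] [ 0.7783  1.6722 -0.4196] [ 0.0248 -0.0874  0.0315] yaw 83.0843105468311 -9.812831705699297e-05 tz [-0.0453  0.0357 -0.9983]
```

View pics/w98.png

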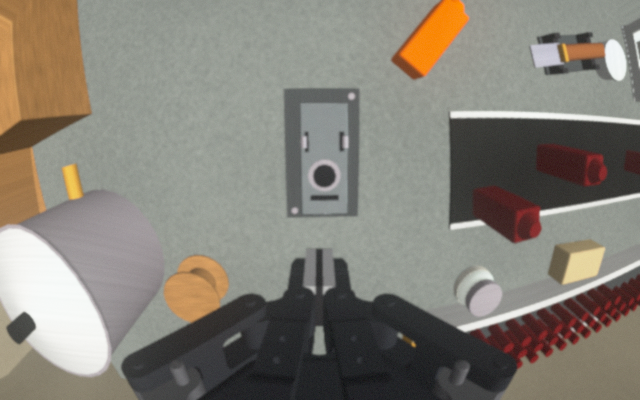

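The black button is at (324,176) with all three sticks still standing at right.

Run:
```python
from h import *
d=load('w98')
g=d['frame'].max(2); sub=g[150:200,300:348]
m=(sub<60).astype(np.uint8); n,l,st,c=cv2.connectedComponentsWithStats(m)
for i in range(1,n):
  if st[i,4]>30: 
    u=c[i]+[300,150]; print(st[i],u,onplane(d,[u],.064),depthpt(d,[u]))
```

```text
[ 15  18  19  17 199] [323.68341709 176.5879397 ] [[ 0.57801872 -0.37974836  0.064     ]] [[ 0.57793839 -0.37975659  0.06439192]]
```

step_arm(slide=[[-0.008,0.007,-0.02],[-0.003,0.003,-0.03],[0,0,-0.03],[0,0,-0.03],[0,0,-0.02],[0,0,0],[0,0,0]], twist=[0,0,0,0,0,0,0], hand=[1,1,1,1,1,1,1])

```text
time_s: 74.4
eef_pos: [0.5772, -0.3687, 0.0934]
tcp_rot: [-0.026, 0.053, 0.998, 0.018]
wrist_force: [0.2, 0.8, 0.3]
grip_width: 0.0002
```

step_arm(slide=[[0.001,-0.009,0],[0,-0.002,-0.01],[0,0,-0.007],[0,0,0]], twist=[0,0,0,0], hand=[1,1,1,1])

```text
time_s: 74.8
eef_pos: [0.5804, -0.3806, 0.079]
tcp_rot: [-0.024, 0.053, 0.998, 0.017]
wrist_force: [0.6, 0.1, 0.3]
grip_width: 0.0002
```

```bash
python3 look.py 99
```

```text
74.8 [ 0.5804 -0.3806  0.079 ] [0.6169 0.1283 0.2611] [-0.0159 -0.0604  0.02  ] yaw 83.89562205145909 0.00024268021530231097 tz [-0.0452  0.0355 -0.9983]
```

View pics/w99.png

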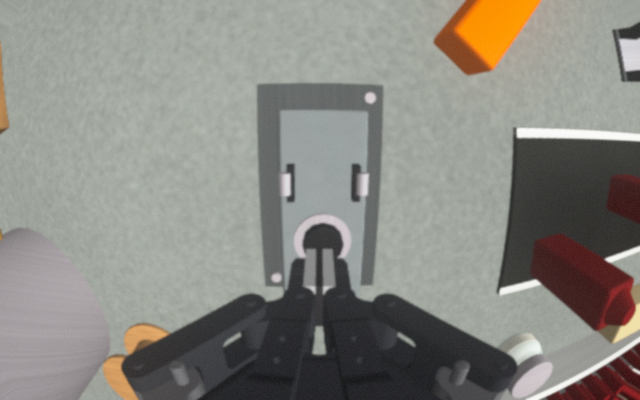

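Fingertips sit over the button (323,238). Pressing in small steps.

step_arm(slide=[[-0.003,0,-0.006],[0,0,-0.005],[0,0,-0.002],[0,0,-0.002],[0,0,0]], twist=[0,0,0,0,0], hand=[1,1,1,1,1])

```text
time_s: 75.35
eef_pos: [0.5776, -0.3807, 0.0638]
tcp_rot: [-0.023, 0.053, 0.998, 0.016]
wrist_force: [-1.4, -0.6, 1.7]
grip_width: -0.0001
```

step_arm(slide=[[0,0,-0.002],[0,0,-0.002],[0,0,-0.002],[0,0,-0.001]], twist=[0,0,0,0], hand=[1,1,1,1])

```text
time_s: 75.75
eef_pos: [0.5778, -0.3807, 0.0592]
tcp_rot: [-0.023, 0.053, 0.998, 0.016]
wrist_force: [-4.7, 2.5, 14.3]
grip_width: 0.0003
```

step_arm(slide=[[0,0,-0.002],[0,0,-0.002],[0,0,-0.001]], twist=[0,0,0], hand=[1,1,1])

```text
time_s: 76.05
eef_pos: [0.5778, -0.3808, 0.0595]
tcp_rot: [-0.022, 0.053, 0.998, 0.015]
wrist_force: [-2.5, 0.8, 7.1]
grip_width: -0.0001
```

step_arm(slide=[[0,0,-0.004],[0,0,-0.004]], twist=[0,0], hand=[1,1])

```text
time_s: 76.25
eef_pos: [0.5779, -0.3808, 0.0587]
tcp_rot: [-0.022, 0.054, 0.998, 0.013]
wrist_force: [-15.9, 5.1, 40.6]
grip_width: -0.0
```

Firm end stop at 0.0587 (contact was ≈0.064). Releasing.

step_arm(slide=[[0,0,0.01],[0,0,0.03],[0,0,0.04],[0,0,0.05],[0,0,0.04],[0,0,0],[0,0,0]], twist=[0,0,0,0,0,0,0], hand=[1,1,1,1,1,1,1])

```text
time_s: 76.95
eef_pos: [0.5775, -0.3797, 0.2352]
tcp_rot: [-0.021, 0.053, 0.998, 0.013]
wrist_force: [-0.6, -0.7, -0.6]
grip_width: -0.0
```

```bash
python3 look.py 100 1
python3 - <<'E'
from h import *
grab('top','t100'); d=load('w100')
g=d['frame'].max(2); sub=g[150:210,300:348]
m=(sub<60).astype(np.uint8); n,l,st,c=cv2.connectedComponentsWithStats(m)
for i in range(1,n):
  if st[i,4]>30:
    u=c[i]+[300,150]; print(st[i],u,depthpt(d,[u]))
E
```

```text
76.95 [ 0.5775 -0.3797  0.2352] [-0.5797 -0.6683 -0.6094] [-0.0177 -0.0114 -0.0203] yaw 83.89477157303915 -4.274744210300134e-05 tz [-0.0414  0.0286 -0.9987]
[  8  27  18  18 209] [316.5215311  186.21052632] [[ 0.57746493 -0.37949268  0.06297786]]
```

View pics/w100.png

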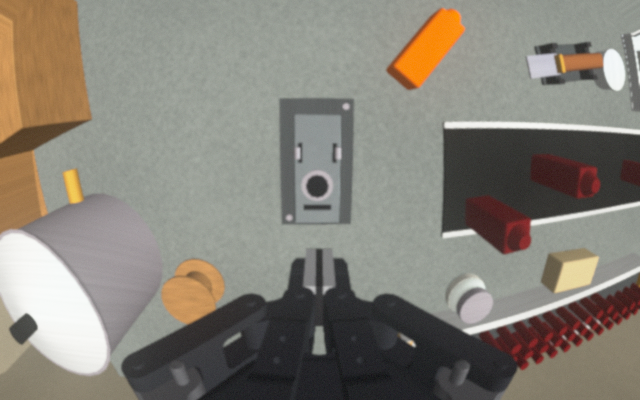

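View pics/s100.png

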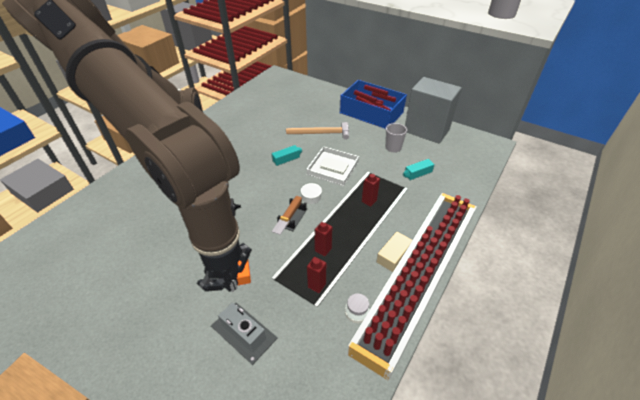

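View pics/t100.png

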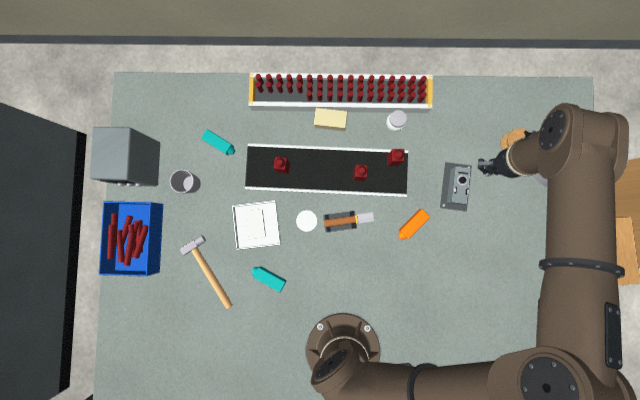

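All three stand (top: (281,164), (361,172), (397,157)); the last one looks nearest the lane edge, so I check its place once more.

Run:
```python
from h import *
d=load('w100')
c=onplane(d,[[444,123],[443,237]],.006); print(c.round(4))
im=d['frame'][90:270,420:640]; cv2.imwrite('pics/c100.png',cv2.resize(im,None,fx=3.4,fy=3.3,interpolation=cv2.INTER_CUBIC))
dt=load('t100')
for p in ([397,155],[361,170],[281,162]): print(p,onplane(dt,[p],.126).round(4),depthpt(dt,[p]).round(4))
print(onplane(dt,[[408,150],[406,196],[247,146],[246,188]],.006).round(4))
```

```text
[[ 0.5254 -0.2092  0.006 ]
 [ 0.6825 -0.2116  0.006 ]]
[397, 155] [[ 0.6415 -0.1515  0.126 ]] [[ 0.6417 -0.1517  0.1252]]
[361, 170] [[ 0.5919 -0.0401  0.126 ]] [[ 0.5921 -0.0402  0.1247]]
[281, 162] [[0.6122 0.212  0.126 ]] [[0.6124 0.2121 0.1248]]
[[ 0.6828 -0.2114  0.006 ]
 [ 0.523  -0.2059  0.006 ]
 [ 0.6864  0.3497  0.006 ]
 [ 0.5383  0.3475  0.006 ]]
```

View pics/c100.png

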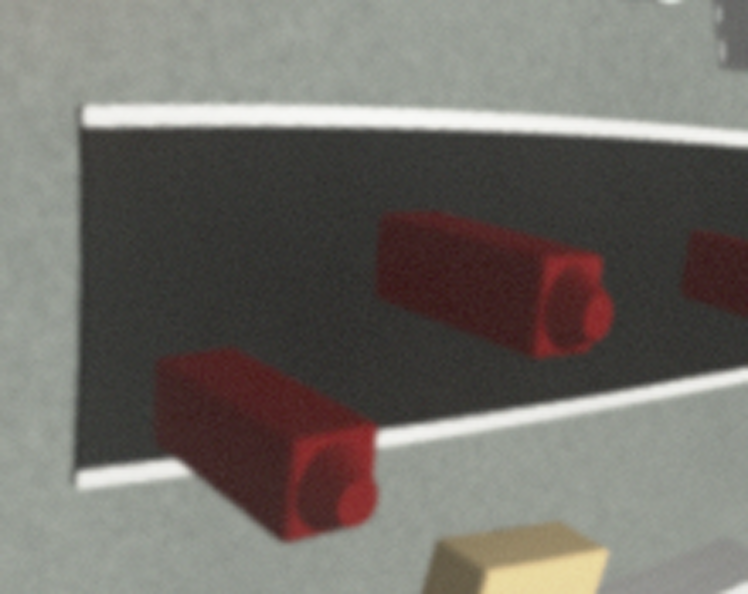

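```bash
python3 -c "
from rig import env
print(env.hand_in())"
```

```text
the job is handed in; nothing more can be done
None
```

The job is done and handed in at about 77 s. I pried the cover off, laid it flat in the tray and put the scraper back on its rest. Only two sticks had been tipped and I stood both up. One was knocked over later in the run, so I stood it up a second time. With all three sticks standing, I pressed the reset button and let it go.

**Button:** it reached a hard end stop about 5 mm below first contact, with a peak of about 41 N on the shut fingertips. That is far more than the 5 N it needs and just over 40 N; that limit applies to the arm and gripper body, and only the fingertips were touching. Afterwards the button read about 63 mm high, against the expected 64 mm, so it sprang back.

**Sticks:** the last top view puts the nib tops at about 125 mm, as expected for standing sticks. They are at (0.612, 0.212), (0.592, −0.040) and (0.642, −0.152), all inside the lane limits. My two measurements of the last stick differ by about 10 mm, but either one leaves it well inside.

**Everything else:** the cover is in the tray and the scraper is on its rest in the final pictures. The other things look undisturbed, though I checked that only by eye. The arm was clear of everything at hand-in. No check failed.

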